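# Stand stepped pins up in the bench stand and bar it

## Task

Get the turned stepped pins ready for blueing: stand every pin that lies on the bench upright in the stand, wide end down and thin threaded stub up, one to a bay, and stand the marking-blue bottle upright in a bay of its own. The pins are round and roll off at a touch, and can be swung round in the fingers by pressing an end on the bench. When pins and bottle are in, lay the aluminium keeper bar flat in the two cradles along the front of the stand, and leave the oil can standing.

Things in the scene. Friction and masses are not known exactly. Their poses are not given: they have to be found in the camera images.
- pin1_mid (a point): Steel stepped pin (alike; some may be absent: None), 0.2 kg, smooth (friction 0.6): body 28 mm diameter x 72, then a thin stub 14 mm diameter x 20. Point on the axis, half-way along the 92 mm; +x points to the stub: wide flat end at x = -46 mm, shoulder at +26, stub tip at +46. Starts lying, axis 14 mm up, and rolls at a touch. Upright in a bay this point is 56 mm above the bench.
- pin2_mid (a point): Steel stepped pin (alike; some may be absent: None), 0.2 kg, smooth (friction 0.6): body 28 mm diameter x 72, then a thin stub 14 mm diameter x 20. Point on the axis, half-way along the 92 mm; +x points to the stub: wide flat end at x = -46 mm, shoulder at +26, stub tip at +46. Starts lying, axis 14 mm up, and rolls at a touch. Upright in a bay this point is 56 mm above the bench.
- pin3_mid (a point): Steel stepped pin (alike; some may be absent: None), 0.2 kg, smooth (friction 0.6): body 28 mm diameter x 72, then a thin stub 14 mm diameter x 20. Point on the axis, half-way along the 92 mm; +x points to the stub: wide flat end at x = -46 mm, shoulder at +26, stub tip at +46. Starts lying, axis 14 mm up, and rolls at a touch. Upright in a bay this point is 56 mm above the bench.
- bottle_mid (a point): Marking-blue bottle, small and round, blue with black cap, 33 mm diameter, 68 mm high. This point is at its centre, half-way up (34 mm over its foot); z points to the cap. It starts upright on the bench; in the stand this point is 44 mm above the bench.
- keeper_mid (a point): Keeper bar: plain aluminium flat bar 230 mm long (own y), 20 mm wide (own x), 12 mm thick (own z), with a small dark dot near each end. This point is its centre. It starts lying flat on the bench in front of the stand, centre 6 mm up.
- stand: Wooden stand, fixed, with four equal square bays in a row along its own y. Origin on the bench under the middle of the row; +x points away from its front (front: the side with aluminium cradles). Bay floors 10 mm above the bench, bays 46 mm square inside; 6 mm partitions, ends and back rise to 32 mm above the bench, the front lip to 20 mm.
- bay1 (a point): Centre of the floor of bay 1 of the stand (46 mm square, pitch 52 mm along the stand's y, x and y axes as the stand's); 10 mm above the bench.
- bay2 (a point): Centre of the floor of bay 2 of the stand (46 mm square, pitch 52 mm along the stand's y, x and y axes as the stand's); 10 mm above the bench.
- bay3 (a point): Centre of the floor of bay 3 of the stand (46 mm square, pitch 52 mm along the stand's y, x and y axes as the stand's); 10 mm above the bench.
- bay4 (a point): Centre of the floor of bay 4 of the stand (46 mm square, pitch 52 mm along the stand's y, x and y axes as the stand's); 10 mm above the bench.
- cradle (a point): Where the keeper bar's centre comes to lie: midway between the two aluminium cradles, 55 mm in front of the bay centres, 36 mm above the bench; axes as the stand's. The cradles stand 95 mm either side along y: open-topped slots 30 mm wide, seats 30 mm above the bench, cheeks to 44 mm. The bar lies along y, either way round.
- oil_can: Bystander: red oil can, 68 mm diameter, 165 mm high, standing on the bench behind the pins; origin at its foot, z up.
Mind the look-alikes: they are no part of the job. Leave any pink or purple look-alike of the part that bears pin1_mid alone.

How it is judged (in metres and radians):
On the way, in this order (a step that is already met when the one before it is completed fails the run):
1. every pin and the bottle stand upright in bays of the stand (angle between each of pin1_mid, pin2_mid, pin3_mid's own x axis and vertical below 0.1 rad and x of pin1_mid in the frame of stand between -0.024 and 0.024 m and y of pin1_mid in the frame of stand between -0.105 and 0.105 m and z of pin1_mid in the frame of stand between 0.052 and 0.06 m and linear speed of each of pin1, pin2, pin3 below 0.03 m/s and x of pin2_mid in the frame of stand between -0.024 and 0.024 m and y of pin2_mid in the frame of stand between -0.105 and 0.105 m and z of pin2_mid in the frame of stand between 0.052 and 0.06 m and x of pin3_mid in the frame of stand between -0.024 and 0.024 m and y of pin3_mid in the frame of stand between -0.105 and 0.105 m and z of pin3_mid in the frame of stand between 0.052 and 0.06 m and angle between bottle_mid's own z axis and vertical below 0.1 rad and x of bottle_mid in the frame of stand between -0.024 and 0.024 m and y of bottle_mid in the frame of stand between -0.105 and 0.105 m and z of bottle_mid in the frame of stand between 0.04 and 0.048 m), for 0.2 s.
2. then the keeper bar lies in both cradles (x of keeper_mid in the frame of stand between -0.064 and -0.046 m and y of keeper_mid in the frame of stand between -0.016 and 0.016 m and z of keeper_mid in the frame of stand between 0.032 and 0.04 m and angle between the y axis of keeper_mid and the y axis of stand, either way round below 0.1 rad and linear speed of keeper below 0.03 m/s), for 0.2 s.
At the end, for the whole second after the job is handed in: Pins and bottle upright in bays within 0.1 rad, stubs up, feet on the bay floors within 4 mm; keeper bar in both cradles within 9 mm across, 16 mm along, 4 mm in height and 0.1 rad; all at rest; oil can standing (all of step 1 and all of step 2); the robot touches nothing.
It fails at once if the oil can is knocked over (angle between oil_can's own z axis and vertical above 0.5 rad).
Of pin1, pin2, pin3 only 2 to 3 are there at a start; the rules pass over those that are not, and their reading is None.
At some moment in a run one of pin1, pin2, pin3, keeper may be knocked a few centimetres aside while the robot is not near it.
Once in a run the grip may slacken for a moment while it holds something.
It also fails if it takes over 210 s, if anything falls off the work surface, if the arm or the gripper's body presses on something with over 40 N, if the wrist force passes 120 N, or if a joint passes its speed limit or range.

## Robot

A 6-joint arm with a two-finger parallel gripper is mounted at the origin on a cart in front of the work surface, level with it; the furniture and walls round the work are solid. World frame = base frame: x ahead of the robot, y to its left, z up, the work surface at z = 0. Lengths are in mm, angles in rad, forces in N, time in s.
With the tool pointing down it reaches from about 350 to 800 mm from the base axis. Payload 7.3 kg.
Tool frame: the origin (TCP) lies on the centre line of the jaws, within the pads' length; the fingertips stand 22 mm ahead of it and the grasp point (between the pads) lies 3 mm ahead of it; z points along the fingers, y is the line along which they close (so a half turn about z gives the same grasp; the last joint's range is limited). The gripper opens to 85 mm and grips with 20 to 120 N. Pads are 22 mm wide; open, the fingers measure 114 mm over their backs; the gripper's body (76 mm by 85 mm) begins 54 mm behind the grasp point. The pads swing forward as they close: fully open they stand 13 mm farther back than shut.
Start: joints at [-1.445, 0.342, 1.524, -0, 1.275, -0.146], TCP at [140.966, -505.738, 253.322] pointing down, gripper open.
Joint ranges: [-2.53, 2.53], [-0.77, 2.02], [0.04, 2.7], [-1, 4.14], [0.28, 2.66], [-3.11, 3.11]. Speed limits (rad/s): [2.57, 2.57, 3.14, 3.14, 3.14, 3.14].

## Interface

Orientations are given as a unit quaternion [x, y, z, w].
In Python, from workcell import arm gives the robot as it stands.
- The arm moves only by the tool step_arm, never from a script. Its argument "plan" is a list that holds one entry, the list of rows, each a list of 7 numbers: the turn, a rotation vector about the world's x, y, z in degrees, then the shift along the world's x, y, z in m, then the closure in counts, from 0 (fully open) to 255 (shut). In form: [[[ax, ay, az, x, y, z, grip], ...]]. A call has 1 to 10 rows; each row is the pose to reach, as a shift and turn from the pose commanded when the call began; what a row does not reach only later rows make up. A row lasts 1/12 s, in which the tool goes at most 41.7 mm and 7.16 degrees, less where a joint would pass 70% of its speed; a pose out of reach is approached as far as the arm can. A call with a gripper value outside its range is refused whole. The fingers move at their own pace and stop on an object; the grip force is fixed at half the most. Time passes only in rows, so rows that repeat a pose let the fingers close. It gives the time, the measured TCP pose, the force, the opening and the grip force at its end, in the units of the state.
- arm.state(): the state, without advancing time (a new reading comes with each control period).
- arm.snapshot(name): name is "scene" or "top" or "wrist"; returns a dict with "img" (400x640x3 uint8, red, green, blue), "mtx" (3x3 intrinsics, pixels), "R" (3x3) and "t" (3): a world point X has camera coordinates R X + t. Camera axes: x right, y down, z forward; pixel columns grow to the right and rows downward; lengths in mm; the calibration is good to about 2 mm. A picture is of the moment at which its call begins. There is no depth.
- arm.job_done(): hands the job in; it is judged then, once.
The state is a dict: "clock": time; "joint_positions": joint angles; "qvel": joint speeds; "joint_efforts": joint torques, N m; "position": TCP position; "ee_rot": TCP orientation; "wrist_force": force on the tool from outside, world axes, zero at the start; "ft_torque": the same for the moment, N m; "grip_width": finger opening in mm; "grasp_force": force on a finger pad.
Only numpy, scipy, OpenCV 4.12 (cv2) and the standard library are available. Lean on these libraries where they do the work, as an engineer would, in place of code of your own. Each camera call takes 0.05 s, during which the arm holds its last target. There are 200 camera calls.

## Working session

There is one attempt and no reset: what is moved stays moved. The work goes in short steps, Python scripts to look and compute and a tool call to move; the robot and the scene stay as the last step left them, time stands still between calls to the robot, and variables do not carry over. Pictures are saved under pics/ and viewed, at most 14 in all, crops included, and the job is handed in when it is done.

Besides the shell and the picture viewer there is one more tool, called after "Emit:" as name(argument=value, ...) on one line, values as JSON. step_arm: Moves the arm, as the interface text tells. Its arguments: {"type":"object","properties":{"plan":{"type":"array","items":{"type":"array","items":{"type":"array","items":{"type":"number"}}}}},"required":["plan"]}

```bash
mkdir -p pics; ls
cat > h.py <<'E'
import numpy as np, cv2
from workcell import arm
def snap(n,f=None):
    s=arm.snapshot(n)
    if f: cv2.imwrite('pics/'+f,cv2.cvtColor(s['img'],cv2.COLOR_RGB2BGR))
    return s
def ray(s,u,v,z):
    K,R,t=[np.array(s[k],float) for k in('mtx','R','t')]
    d=R.T@np.linalg.solve(K,[u,v,1]); c=-R.T@t
    return c+d*(z-c[2])/d[2]
def proj(s,X):
    K,R,t=[np.array(s[k],float) for k in('mtx','R','t')]
    p=K@(R@np.array(X,float)+t); return p[:2]/p[2]
E
python3 - <<'E'
from h import *
for n in('top','scene'):
    s=snap(n,n+'0.png'); R=np.array(s['R']);print(n,-R.T@s['t'],R[2],s['mtx'][0])
print(arm.state())
E
```

```text
pics
top [ 505.81545106  -70.63110994 1289.4726913 ] [ 8.31980576e-02 -9.13968469e-05 -9.96533027e-01] [498.74219311   0.         316.59415055]
scene [163.88233387 451.32427489 888.36449525] [ 0.40245531 -0.49590688 -0.7694843 ] [409.92039421   0.         323.81375221]
{'clock': 0.1, 'joint_positions': array([-1.44499489e+00,  3.42670485e-01,  1.52493717e+00,  3.60196025e-05,
        1.27543068e+00, -1.45973878e-01]), 'qvel': array([ 0.00052565, -0.00017363, -0.00274142,  0.00307558, -0.002292  ,
       -0.00017708]), 'joint_efforts': array([ 1.24009788e-03, -4.34449410e+01, -2.46490574e+01, -1.29796390e-04,
        4.63823526e-03,  4.36827270e-05]), 'position': array([ 140.93325382, -505.37607635,  252.68092674]), 'ee_rot': array([ 9.90781924e-01,  1.35464597e-01,  2.45158294e-05, -7.22629329e-04]), 'wrist_force': array([-0.02787239,  0.24554489, -0.67540665]), 'ft_torque': array([0.01767349, 0.03064883, 0.02415132]), 'grasp_force': 0.0, 'grip_width': 85.05529571380275}
```

View pics/top0.png

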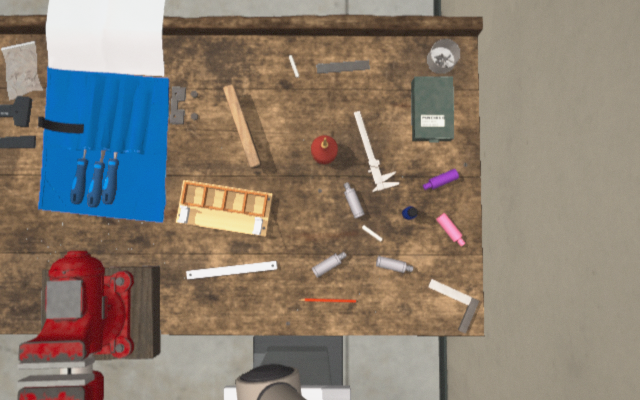

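View pics/scene0.png

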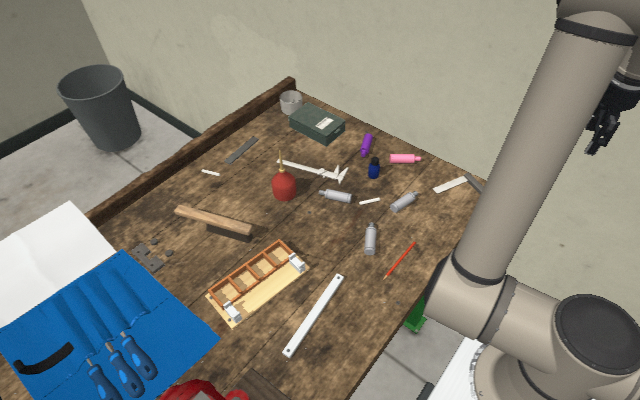

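The top view shows three grey pins, at about (353,200), (330,264) and (395,265). The blue bottle is at (409,213), the white keeper bar at (232,270) and the stand at (225,207) with its front towards the robot. The oil can is at (324,149), and the pink and purple look-alikes are on the right. The scene view agrees.

Run:
```python
from h import *
s=snap('top'); im=s['img']; hsv=cv2.cvtColor(im,cv2.COLOR_RGB2HSV)
def comps(m,lo,hi,z,tag,box=(170,480,160,310)):
    n,l,st,c=cv2.connectedComponentsWithStats(m.astype(np.uint8))
    for i in range(1,n):
        if lo<st[i,4]<hi and box[0]<c[i][0]<box[1] and box[2]<c[i][1]<box[3]:
            v,u=np.where(l==i); p=np.c_[u,v].astype(np.float32)
            r=cv2.minAreaRect(p); b=cv2.boxPoints(r)
            e=[(b[0]+b[1])/2,(b[1]+b[2])/2,(b[2]+b[3])/2,(b[3]+b[0])/2]
            L=max(((e[0],e[2]),(e[1],e[3])),key=lambda q:np.linalg.norm(q[0]-q[1]))
            print(tag,st[i,4],'c',c[i].round(1),'ends',*[(q.round(1),ray(s,*q,z)[:2].round(1)) for q in L],'mid',ray(s,*((L[0]+L[1])/2),z)[:2].round(1))
m=(hsv[...,1]<50)&(hsv[...,2]>85)
comps(m,150,900,14,'grey')
comps((hsv[...,1]<40)&(hsv[...,2]>200),100,3000,12,'white')
comps((hsv[...,0]>105)&(hsv[...,0]<130)&(hsv[...,1]>120),30,900,40,'blue')
m2=(hsv[...,0]<8)&(hsv[...,1]>180)
comps(m2,200,1500,80,'can',(290,350,120,180))
c=cv2.resize(im[165:290,165:285],None,fx=5,fy=4.8,interpolation=cv2.INTER_CUBIC)[:600]
c=cv2.resize(im[170:245,165:285],None,fx=6,fy=6,interpolation=cv2.INTER_CUBIC)
cv2.imwrite('pics/stand.png',c[...,::-1])
```

```text
grey 368 c [353.1 200.8] ends (array([345.4, 182.7], dtype=float32), array([ 670.3, -144.8])) (array([359.8, 216.2], dtype=float32), array([ 583.9, -181.5])) mid [ 627.  -163.2]
grey 157 c [183.4 214.1] ends (array([184.8, 205.8], dtype=float32), array([609.2, 267.3])) (array([181.5, 222.5], dtype=float32), array([566.2, 274.7])) mid [587.7 271. ]
grey 370 c [328.1 263.8] ends (array([345.2, 253.3], dtype=float32), array([ 489.1, -144. ])) (array([313.7, 272.6], dtype=float32), array([440.2, -64.1])) mid [ 464.6 -104. ]
grey 365 c [393.  264.4] ends (array([376.2, 260.2], dtype=float32), array([ 472.1, -222.8])) (array([412.2, 269.2], dtype=float32), array([ 449.6, -314.1])) mid [ 460.8 -268.5]
grey 834 c [230.7 269.9] ends (array([276.8, 264.9], dtype=float32), array([459.4,  29.9])) (array([185.8, 275. ], dtype=float32), array([433.1, 260.5])) mid [446.2 145.3]
grey 659 c [457.1 301.2] ends (array([423.8, 294.2], dtype=float32), array([ 386.9, -342.7])) (array([472.2, 316.8], dtype=float32), array([ 331.1, -463.8])) mid [ 358.9 -403.4]
white 123 c [352.9 201.8] ends (array([348.2, 
[... 657 characters left out ...]
 734 c [231.1 269.6] ends (array([275.8, 264.6], dtype=float32), array([459.9,  32.4])) (array([186.2, 274.6], dtype=float32), array([434., 260.])) mid [446.9 146.3]
white 106 c [391.8 263.7] ends (array([380.8, 260.9], dtype=float32), array([ 470.1, -234.6])) (array([402.2, 266.3], dtype=float32), array([ 456.7, -289. ])) mid [ 463.4 -261.8]
white 362 c [449.3 291.6] ends (array([429.6, 282.7], dtype=float32), array([ 415.7, -358.2])) (array([469.4, 301.3], dtype=float32), array([ 369.4, -458.1])) mid [ 392.5 -408.3]
blue 60 c [406.5 213.2] ends (array([405.5, 207.7], dtype=float32), array([ 604. , -294.2])) (array([408.7, 218.4], dtype=float32), array([ 577.3, -301.9])) mid [ 590.6 -298.1]
```

View pics/stand.png

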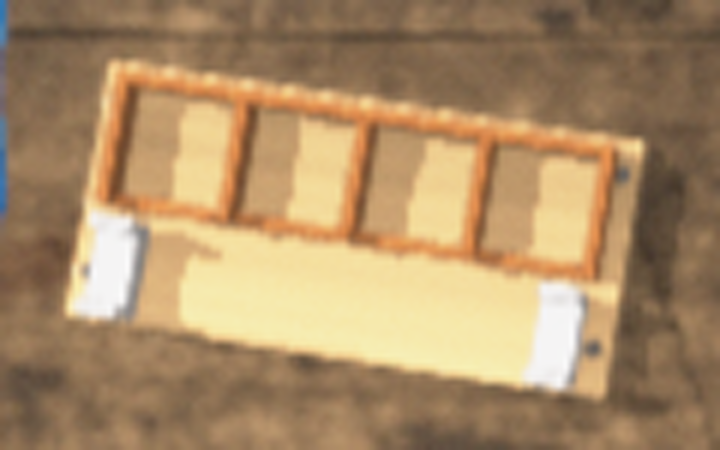

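The crop shows the stand's four bays in a row. The centre partition is at about (360,181) in the crop, the end walls run (122,85)-(107,205) and (608,152)-(590,272), and the white cradles are at (113,265) and (553,335).

Run:
```python
from h import *
s=snap('top')
f=lambda u,v,z: ray(s,165+(u+.5)/6-.5,170+(v+.5)/6-.5,z)[:2]
L=f(114.5,145,32);R=f(599,212,32);C=f(360,181,32)
print(L,R,C,(L+R)/2,np.linalg.norm(L-R))
a=ray(s,182.5,214,44)[:2];b=ray(s,257,225.4,44)[:2];print(a,b,(a+b)/2,np.linalg.norm(a-b))
print(np.degrees(np.arctan2(*(-(L-R)*[1,-1])[::1])),np.degrees(np.arctan2(-(a-b)[0],(a-b)[1])))
yaw=np.arctan2(-(a-b)[0],(a-b)[1]);ex=np.array([np.cos(yaw),np.sin(yaw)])
print('org from cradle',(a+b)/2+55*ex, 'ex',ex)
# keeper
```

```text
[638.29848681 266.26420301] [610.59371883  61.26272745] [623.37857046 162.27930029] [624.44610282 163.76346523] 206.86507475368475
[586.09264157 264.66682665] [558.20122253  77.9050072 ] [572.14693205 171.28591693] 188.83301740411642
-7.696563861530657 -8.49390165435288
org from cradle [626.5436695  163.16218905] ex [ 0.98903159 -0.14770414]
```

Emit:
step_arm(plan=[[[0,0,66,0.4,0.207,-0.05,0],[0,0,66,0.4,0.207,-0.05,0],[0,0,66,0.4,0.207,-0.05,0],[0,0,66,0.4,0.207,-0.05,0],[0,0,66,0.4,0.207,-0.05,0],[0,0,66,0.4,0.207,-0.05,0],[0,0,66,0.4,0.207,-0.05,0],[0,0,66,0.4,0.207,-0.05,0],[0,0,66,0.4,0.207,-0.05,0],[0,0,66,0.4,0.207,-0.05,0]]])

```text
clock: 1.03
position: [510.4, -314.0, 207.0]
ee_rot: [0.755, 0.656, -0.0, -0.0]
wrist_force: [-0.1, -0.7, -0.2]
grip_width: 85.2
grasp_force: 0.0
```

```bash
cat >> h.py <<'E'
from scipy.spatial.transform import Rotation as Ro
def pose():
    s=arm.state();R=Ro.from_quat(s['ee_rot']).as_matrix()
    print('t',round(s['clock'],2),'p',s['position'].round(1),'z',R[:,2].round(3),'y',R[:,1].round(3),'yang',np.degrees(np.arctan2(R[1,1],R[0,1])).round(1),'q',s['joint_positions'].round(2),'F',s['wrist_force'].round(1),'w',round(s['grip_width'],1),'g',round(s['grasp_force'],1))
    return s,R
E
python3 - <<'E'
from h import *
pose(); s=snap('wrist','w0.png'); R=np.array(s['R']); print(-R.T@s['t'],R[2])
E
```

```text
t 1.03 p [ 510.4 -314.   207. ] z [-0.  0. -1.] y [ 0.99 -0.14 -0.  ] yang -8.0 q [-0.68  0.52  1.38 -0.    1.25 -0.54] F [-0.1 -0.7 -0.2] w 85.2 g 0.0
[ 520.10806917 -238.27871077  327.88061733] [-0.04237661 -0.29944164 -0.95317308]
```

View pics/w0.png

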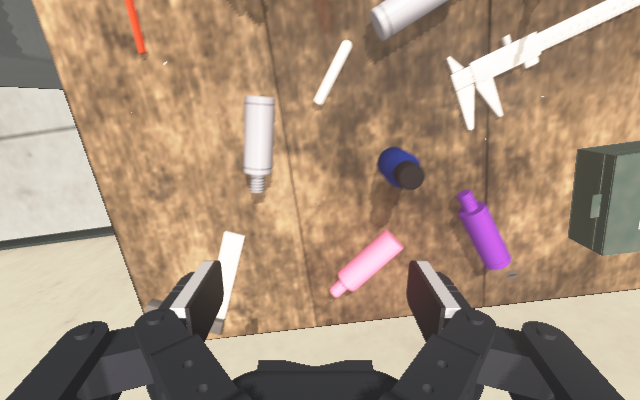

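The wrist view shows the bottle with its black cap at (408,174). Pin C is at (258,143) with its stub towards the image bottom.

Run:
```python
from h import *
s=snap('wrist'); im=s['img'].astype(int); hsv=cv2.cvtColor(s['img'],cv2.COLOR_RGB2HSV)
m=(im.max(2)<75); m[:130]=0;m[200:]=0;m[:,:370]=0;m[:,430:]=0
v,u=np.where(m); print(u.min(),u.max(),v.min(),v.max(),u.mean(),v.mean()); 
p=ray(s,(u.min()+u.max())/2,(v.min()+v.max())/2,68);print('cap',p, ray(s,u.mean(),v.mean(),68))
q,R=pose(); print('delta TCP',p-q['position'])
```

```text
386 415 168 196 395.719512195122 178.869918699187
cap [ 588.07239367 -306.93953406   68.        ] [ 584.27712957 -303.70363133   68.        ]
t 1.13 p [ 512.9 -311.5  205.8] z [ 0.     0.002 -1.   ] y [ 0.99 -0.14  0.  ] yang -8.0 q [-0.67  0.52  1.38  0.    1.25 -0.53] F [-0.2 -0.4  0.1] w 85.3 g 0.0
delta TCP [  75.16738812    4.5957045  -137.83598957]
```

Emit:
step_arm(plan=[[[0,0,0,0.077,0.0115,-0.07,70],[0,0,0,0.077,0.0115,-0.09,70],[0,0,0,0.077,0.0115,-0.11,70],[0,0,0,0.077,0.0115,-0.12,70],[0,0,0,0.077,0.0115,-0.12,70],[0,0,0,0.077,0.0115,-0.12,70]]])

```text
clock: 1.63
position: [584.9, -303.7, 86.2]
ee_rot: [0.757, 0.653, -0.001, -0.002]
wrist_force: [0.6, -0.1, 1.4]
grip_width: 61.7
grasp_force: 0.0
```

Run:
```python
from h import *
pose(); s=snap('wrist','w1.png'); pose()
for X in([591,-300,68],[588,-307,68]): print(proj(s,X))
```

```text
t 1.63 p [ 584.9 -303.7   86.2] z [-0.003  0.002 -1.   ] y [ 0.989 -0.147 -0.003] yang -8.4 q [-0.59  0.74  1.32 -0.    1.09 -0.45] F [ 0.6 -0.1  1.4] w 61.7 g 0.0
t 1.68 p [ 585.6 -304.5   88.3] z [ 0.    -0.001 -1.   ] y [ 0.989 -0.147  0.001] yang -8.5 q [-0.6   0.74  1.31 -0.    1.09 -0.45] F [ 0.4  0.6 -0.2] w 62.3 g 0.0
[327.98856274 256.96171564]
[323.84144948 270.45976348]
```

View pics/w1.png

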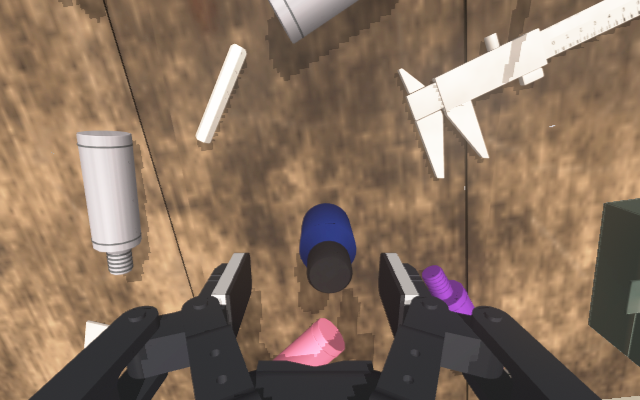

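The cap is at (330,268), between the fingers and slightly right of centre. The purple and pink look-alikes are clear of the fingertips.

Emit:
step_arm(plan=[[[0,0,0,0.006,-0.001,0,70],[0,0,0,0.006,-0.001,-0.02,70],[0,0,0,0.006,-0.001,-0.037,70],[0,0,0,0.006,-0.001,-0.037,255],[0,0,0,0.006,-0.001,-0.037,255],[0,0,0,0.006,-0.001,-0.037,255],[0,0,0,0.006,-0.001,-0.037,255],[0,0,0,0.006,-0.001,-0.037,255],[0,0,0,0.006,-0.001,-0.037,255]]])

```text
clock: 2.43
position: [592.7, -305.8, 52.7]
ee_rot: [0.757, 0.653, 0.0, 0.002]
wrist_force: [-2.0, -0.5, 7.0]
grip_width: 29.6
grasp_force: 60.1
```

```bash
python3 -c "
from h import *
pose()"
```

```text
t 2.43 p [ 592.7 -305.8   52.7] z [ 0.003 -0.002 -1.   ] y [ 0.989 -0.147  0.003] yang -8.4 q [-0.59  0.79  1.32 -0.    1.03 -0.44] F [-2.  -0.5  7. ] w 29.6 g 60.1
```

Emit:
step_arm(plan=[[[0,0,0,0,0,0.04,255],[0,0,0,0,0,0.08,255],[0,0,0,0.021,0.3915,0.09,255],[0,0,0,0.021,0.3915,0.09,255],[0,0,0,0.021,0.3915,0.09,255],[0,0,0,0.021,0.3915,0.09,255],[0,0,0,0.021,0.3915,0.09,255],[0,0,0,0.021,0.3915,0.09,255],[0,0,0,0.021,0.3915,0.09,255],[0,0,0,0.021,0.3915,0.09,255]]])

```text
clock: 3.27
position: [609.6, 29.9, 139.7]
ee_rot: [0.757, 0.653, 0.0, 0.0]
wrist_force: [1.1, -0.4, -0.7]
grip_width: 30.2
grasp_force: 59.8
```

```bash
python3 -c "
from h import *
pose()"
```

```text
t 3.27 p [609.6  29.9 139.7] z [ 0.001 -0.    -1.   ] y [ 0.989 -0.147  0.001] yang -8.4 q [-0.08  0.6   1.43  0.    1.11  0.07] F [ 1.1 -0.4 -0.7] w 30.2 g 59.8
```

Emit:
step_arm(plan=[[[0,0,0,0.0045,0.056,-0.03,255],[0,0,0,0.0045,0.056,-0.04,255],[0,0,0,0.0045,0.056,-0.04,255],[0,0,0,0.0045,0.056,-0.04,255],[0,0,0,0.0045,0.056,-0.04,255]]])

```text
clock: 3.68
position: [614.6, 83.2, 99.7]
ee_rot: [0.757, 0.653, 0.0, 0.001]
wrist_force: [0.5, -0.5, 0.0]
grip_width: 29.9
grasp_force: 59.8
```

```bash
python3 -c "
from h import *
pose(); s=snap('wrist','w2.png')
o=np.array([625,163]);e=np.array([.99,-.141]);f=np.array([.141,.99])
for y in(-104,0,104):
  for x in (-26,26): print(y,x,proj(s,[*(o+x*e+y*f),32 if x>0 else 20]).round())
"
```

```text
t 3.68 p [614.6  83.2  99.7] z [ 0.001 -0.    -1.   ] y [ 0.989 -0.147  0.001] yang -8.4 q [ 0.01  0.66  1.44 -0.    1.04  0.16] F [ 0.5 -0.5  0. ] w 29.9 g 59.8
-104 -26 [277. 252.]
-104 26 [354. 260.]
0 -26 [270.  94.]
0 26 [360.  93.]
104 -26 [ 260. -126.]
104 26 [ 369. -144.]
```

View pics/w2.png

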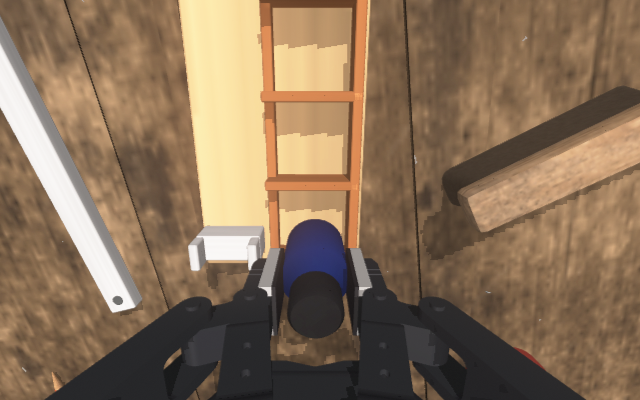

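The bottle hangs over the end bay. The centre partition is at row 97, within a pixel or two of where the stand pose predicts it.

Emit:
step_arm(plan=[[[0,0,0,-0.001,0.003,-0.02,255],[0,0,0,-0.001,0.003,-0.03,255],[0,0,0,-0.001,0.003,-0.037,255],[0,0,0,-0.001,0.003,-0.037,255],[0,0,0,-0.001,0.003,-0.037,255]]])

```text
clock: 4.15
position: [613.4, 85.9, 62.3]
ee_rot: [0.758, 0.653, 0.0, 0.0]
wrist_force: [-0.6, -1.3, 0.6]
grip_width: 30.0
grasp_force: 61.4
```

```bash
python3 -c "
from h import *
pose()"
```

```text
t 4.15 p [613.4  85.9  62.3] z [ 0.001 -0.    -1.   ] y [ 0.989 -0.148  0.001] yang -8.5 q [ 0.02  0.71  1.47 -0.    0.97  0.16] F [-0.6 -1.3  0.6] w 30.0 g 61.4
```

Emit:
step_arm(plan=[[[0,0,0,0,0,-0.001,255],[0,0,0,0,0,-0.001,80],[0,0,0,0,0,-0.001,80],[0,0,0,0,0,-0.001,80],[0,0,0,0,0,0.04,80],[0,0,0,0,0,0.08,80],[0,0,0,0,0,0.12,80],[0,0,0,0,0,0.12,80]]])

```text
clock: 4.82
position: [617.0, 86.9, 190.7]
ee_rot: [0.757, 0.653, 0.006, 0.005]
wrist_force: [1.9, 0.0, 1.2]
grip_width: 58.8
grasp_force: 0.0
```

Emit:
step_arm(plan=[[[0,0,40,-0.154,-0.182,0.0,50],[0,0,40,-0.154,-0.182,0.0,50],[0,0,40,-0.154,-0.182,0.0,50],[0,0,40,-0.154,-0.182,0.0,50],[0,0,40,-0.154,-0.182,-0.05,50],[0,0,40,-0.154,-0.182,-0.05,50],[0,0,40,-0.154,-0.182,-0.05,50],[0,0,40,-0.154,-0.182,-0.05,50],[0,0,40,-0.154,-0.182,-0.05,50]]])

```text
clock: 5.57
position: [459.8, -95.4, 132.1]
ee_rot: [0.489, 0.872, 0.0, 0.0]
wrist_force: [0.5, 0.1, -0.1]
grip_width: 68.5
grasp_force: 0.0
```

```bash
cat >> h.py <<'E'
def pin(s,lo=1500,hi=30000,z=14,box=(0,640,0,400)):
    "grey blobs: rect long-axis ends, on plane z"
    hsv=cv2.cvtColor(s['img'],cv2.COLOR_RGB2HSV); m=((hsv[...,1]<50)&(hsv[...,2]>85)).astype(np.uint8)
    m=cv2.morphologyEx(m,cv2.MORPH_OPEN,np.ones((3,3)))
    n,l,st,c=cv2.connectedComponentsWithStats(m)
    for i in range(1,n):
        if lo<st[i,4]<hi and box[0]<c[i][0]<box[1] and box[2]<c[i][1]<box[3]:
            v,u=np.where(l==i); b=cv2.boxPoints(cv2.minAreaRect(np.c_[u,v].astype(np.float32)))
            e=[(b[k]+b[(k+1)%4])/2 for k in range(4)]
            L=max(((e[0],e[2]),(e[1],e[3])),key=lambda q:np.linalg.norm(q[0]-q[1]))
            P=[ray(s,*q,z)[:2] for q in L]; d=P[1]-P[0]
            print('blob',st[i,4],c[i].round(),'px',L[0].round(),L[1].round(),'xy',P[0].round(1),P[1].round(1),'mid',((P[0]+P[1])/2).round(1),'len',np.linalg.norm(d).round(1),'ang',np.degrees(np.arctan2(d[1],d[0])).round(1),'w',st[i,4]/np.linalg.norm(L[0]-L[1]))
E
python3 -c "
from h import *
pose(); s=snap('wrist','w3.png'); pose(); pin(s)"
```

```text
t 5.57 p [459.8 -95.4 132.1] z [ 0.001  0.    -1.   ] y [0.853 0.521 0.001] yang 31.4 q [-0.37  0.39  1.84  0.    0.91 -0.92] F [ 0.5  0.1 -0.1] w 68.5 g 0.0
t 5.62 p [460.5 -95.  132.6] z [ 0.002 -0.    -1.   ] y [0.853 0.523 0.002] yang 31.5 q [-0.37  0.39  1.84  0.    0.91 -0.92] F [-0.1 -0.5 -0.2] w 68.7 g 0.0
blob 14891 [59. 61.] px [68.  0.] [ 68. 149.] xy [247.8 -60.3] [ 279.1 -155.1] mid [ 263.4 -107.7] len 99.8 ang -71.7 w 99.93959731543625
blob 2035 [419.  29.] px [436.  -7.] [404.  58.] xy [451.   68.6] [456.  26.] mid [453.5  47.3] len 42.9 ang -83.3 w 27.916561220053424
blob 7555 [590.  51.] px [645.   6.] [558.  93.] xy [572.9 134.7] [562.9  65. ] mid [567.9  99.8] len 70.4 ang -98.1 w 61.40450496538339
blob 9005 [ 25. 214.] px [ 37. 123.] [ 37. 355.] xy [ 253.4 -148.6] [ 315.5 -356.1] mid [ 284.5 -252.4] len 216.6 ang -73.3 w 38.814655172413794
blob 3614 [311. 209.] px [310. 157.] [310. 272.] xy [436.5 -65.8] [ 487.2 -149.4] mid [ 461.8 -107.6] len 97.7 ang -58.8 w 31.42608695652174
```

View pics/w3.png

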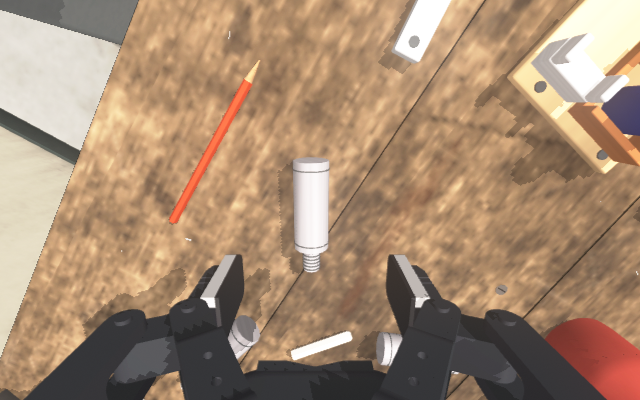

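Pin B lies upright in the wrist image, wide end at (311,160) and stub at (311,270), almost centred between the pads.

Emit:
step_arm(plan=[[[0,0,0,-0.003,-0.004,-0.03,50],[0,0,0,-0.003,-0.004,-0.07,50],[0,0,0,-0.003,-0.004,-0.09,50],[0,0,0,-0.003,-0.004,-0.106,50],[0,0,0,-0.003,-0.004,-0.106,50],[0,0,0,-0.003,-0.004,-0.106,255],[0,0,0,-0.003,-0.004,-0.106,255],[0,0,0,-0.003,-0.004,-0.106,255],[0,0,0,-0.003,-0.004,-0.106,255],[0,0,0,-0.003,-0.004,-0.106,255]]])

```text
clock: 6.45
position: [457.4, -99.3, 27.5]
ee_rot: [0.488, 0.873, 0.0, 0.002]
wrist_force: [0.2, 1.2, 5.3]
grip_width: 25.8
grasp_force: 58.6
```

Emit:
step_arm(plan=[[[0,0,0,0,0,0,255],[0,0,0,0,0,0,255],[0,0,0,0,0,0.04,255],[0,0,0,0,0,0.08,255],[0,0,0,0,0,0.12,255],[0,0,0,0,0,0.16,255],[0,0,0,0,0,0.16,255]]])

```text
clock: 7.03
position: [459.7, -100.4, 194.0]
ee_rot: [0.488, 0.873, 0.001, 0.008]
wrist_force: [1.6, -0.4, -0.5]
grip_width: 25.9
grasp_force: 60.0
```

```bash
python3 -c "
from h import *
pose()"
```

```text
t 7.03 p [ 459.7 -100.4  194. ] z [ 0.014 -0.006 -1.   ] y [0.852 0.524 0.009] yang 31.6 q [-0.38  0.3   1.77  0.    1.06 -0.93] F [ 1.6 -0.4 -0.5] w 25.9 g 60.0
```

Emit:
step_arm(plan=[[[-34.2,-20.7,0,0.05,0,0.06,255],[-34.2,-20.7,0,0.05,0,0.06,255],[-34.2,-20.7,0,0.05,0,0.06,255],[-34.2,-20.7,0,0.05,0,0.06,255],[-34.2,-20.7,0,0.05,0,0.06,255],[-34.2,-20.7,0,0.05,0,0.06,255],[-34.2,-20.7,0,0.05,0,0.06,255]]])

```text
clock: 7.62
position: [504.3, -97.5, 244.5]
ee_rot: [0.457, 0.821, -0.17, 0.298]
wrist_force: [-1.6, 1.2, -3.4]
grip_width: 26.6
grasp_force: 41.0
```

```bash
python3 -c "
from h import *
pose()"
```

```text
t 7.62 p [504.3 -97.5 244.5] z [ 0.334 -0.551 -0.765] y [ 0.851  0.524 -0.006] yang 31.6 q [-0.03  0.23  1.93 -0.88  0.77  0.  ] F [-1.6  1.2 -3.4] w 26.6 g 41.0
```

```bash
cat > kin.py <<'E'
import numpy as np
from scipy.optimize import least_squares
from scipy.spatial.transform import Rotation as Ro
Y=lambda a:Ro.from_euler('y',a);Z=lambda a:Ro.from_euler('z',a)
D=[([-1.445,.342,1.524,0,1.275,-.146],[140.9,-505.4,252.7]),([-.68,.52,1.38,0,1.25,-.54],[510.4,-314,207]),([-.59,.74,1.32,0,1.09,-.45],[584.9,-303.7,86.2]),([-.59,.79,1.32,0,1.03,-.44],[592.7,-305.8,52.7]),([-.08,.6,1.43,0,1.11,.07],[609.6,29.9,139.7]),([.01,.66,1.44,0,1.04,.16],[614.6,83.2,99.7]),([.02,.71,1.47,0,.97,.16],[613.4,85.9,62.3]),([-.37,.39,1.84,0,.91,-.92],[460.5,-95,132.6]),([-.38,.3,1.77,0,1.06,-.93],[459.7,-100.4,194]),([-.03,.23,1.93,-.88,.77,0],[504.3,-97.5,244.5])]
def rot(q): return Z(q[0])*Y(q[1]+q[2])*Z(q[3])*Y(q[4])*Z(q[5])
def fk(q,p):
    W=Z(q[0]).apply([0,0,p[3]])+(Z(q[0])*Y(q[1])).apply([0,0,p[0]])+(Z(q[0])*Y(q[1]+q[2])).apply([p[4],0,p[1]])
    return W+p[2]*rot(q).as_matrix()[:,2],W
r=least_squares(lambda p:np.concatenate([fk(q,p)[0]-x for q,x in D]),[400,400,200,300,0],loss='soft_l1',f_scale=5); P=r.x
lo=np.array([-2.53,-.77,.04,-1,.28,-3.11]);hi=np.array([2.53,2.02,2.7,4.14,2.66,3.11])
C=None
def ik(pos,R,q0):
    "R tool matrix; returns q,err,wrist"
    f=lambda q:np.r_[(fk(q,P)[0]-pos)/100,((rot(q)*Ro.from_matrix(CT)).inv()*Ro.from_matrix(R)).as_rotvec()]
    s=least_squares(f,np.clip(q0,lo+.01,hi-.01),bounds=(lo,hi)); return s.x,np.abs(s.fun).max(),fk(s.x,P)[1]
# constant tool rotation from a logged pose
CT=(rot([-.38,.3,1.77,0,1.06,-.93]).inv()*Ro.from_matrix(np.c_[np.cross([.852,.524,0],[0,0,-1]),[.852,.524,0],[0,0,-1]])).as_matrix()
def toolR(head,th,flip):
    "heading deg (world), tilt th deg from down toward heading; pin stub heads along heading. flip: half turn"
    h=np.radians(head);t=np.radians(th);H=np.array([np.cos(h),np.sin(h),0])
    z=np.sin(t)*H-np.cos(t)*np.array([0,0,1.]); y=np.array([-H[1],H[0],0])*(-1 if flip else 1)
    return np.c_[np.cross(y,z),y,z]
if __name__=='__main__':
    print(P.round(1),np.abs(r.fun).max(),CT.round(2))
    bays={y:np.array([625+.141*y,163+.99*y]) for y in(-78,-26,26,78)}
    for flip in(0,1):
      for y in(78,26,-26):
        for head in(0,30,60,82,100):
          for th in(60,75,88):
            R=toolR(head,th,flip); pos=np.r_[bays[y],57]-13*R[:,2]
            best=min((ik(pos,R,[.2,.6,1.5,q4,1.,q6]) for q4 in(1.2,2.6) for q6 in(-1.5,1.5)),key=lambda b:b[1])
            if best[1]<.03: print(flip,y,head,th,best[0].round(2),best[2].round())
E
python3 kin.py; python3 -c "
from h import *
pose()"
```

```text
[492.6 348.4 202.9  53.  -44.3] 82.23705662500265 [[ 0.   -1.    0.01]
 [ 1.    0.    0.01]
 [-0.01  0.01  1.  ]]
0 78 0 60 [0.49 0.65 1.98 3.89 0.63 1.18] [448. 239. 163.]
0 78 0 75 [0.51 0.72 2.06 3.72 1.01 1.37] [427. 239. 111.]
0 78 0 88 [0.52 0.81 2.09 3.67 1.34 1.45] [420. 239.  63.]
0 78 30 60 [0.3  0.64 2.02 2.77 0.59 1.78] [474. 145. 163.]
0 78 30 75 [0.29 0.71 2.1  2.86 1.   1.67] [456. 135. 111.]
0 78 30 88 [0.28 0.8  2.13 2.89 1.35 1.62] [450. 131.  63.]
0 78 60 60 [0.14 0.7  1.85 1.81 0.79 2.24] [543.  77. 163.]
0 78 60 75 [0.11 0.77 1.92 2.04 1.08 1.99] [533.  59. 111.]
0 78 60 88 [0.1  0.86 1.94 2.15 1.35 1.86] [529.  53.  63.]
0 78 82 60 [0.09 0.8  1.63 1.36 1.05 2.4 ] [611.  54. 163.]
0 78 82 75 [0.05 0.86 1.67 1.58 1.26 2.2 ] [608.  33. 111.]
0 78 82 88 [0.04 0.94 1.69 1.71 1.46 2.08] [607.  26.  63.]
0 78 100 60 [0.08 0.89 1.41 1.12 1.3  2.45] [670.  55. 163.]
0 78 100 75 [0.05 0.96 1.43 1.3  1.47 2.32] [674.  35. 111.]
0 78 100 88 [0.04 1.03 1.43 1.45 1.64 2.24] [675.  28.  63.]
0 26 0 60 [0.4  0.61 2.07 3.73 0.65 1.29] [441. 187. 163.]
0 26 0 75 [0.42 0.7  2.15 3
[... 4253 characters left out ...]
1 -26 60 75 [-0.08  0.75  1.97  1.87  1.14 -1.15] [516. -42. 115.]
1 -26 60 88 [-0.1   0.83  1.99  1.97  1.4  -1.28] [512. -49.  66.]
1 -26 82 60 [-0.08  0.77  1.69  1.26  1.13 -0.8 ] [594. -47. 167.]
1 -26 82 75 [-0.12  0.84  1.72  1.45  1.33 -0.97] [591. -69. 115.]
1 -26 82 88 [-0.13  0.92  1.73  1.57  1.52 -1.08] [590. -76.  66.]
1 -26 100 60 [-0.07  0.86  1.48  1.03  1.36 -0.77] [652. -46. 167.]
1 -26 100 75 [-0.1   0.93  1.49  1.19  1.54 -0.88] [656. -68. 115.]
1 -26 100 88 [-0.11  1.    1.49  1.32  1.7  -0.94] [657. -75.  66.]
t 7.62 p [504.3 -97.5 244.5] z [ 0.334 -0.551 -0.765] y [ 0.851  0.524 -0.006] yang 31.6 q [-0.03  0.23  1.93 -0.88  0.77  0.  ] F [-1.6  1.2 -3.4] w 26.6 g 41.0
```

Emit:
step_arm(plan=[[[34.2,20.7,0,0.03,0.097,0,255],[34.2,20.7,0,0.03,0.097,0,255],[34.2,20.7,0,0.03,0.097,0,255],[34.2,20.7,0,0.03,0.097,0,255],[34.2,20.7,0,0.03,0.097,0,255],[34.2,20.7,0,0.03,0.097,0,255],[34.2,20.7,0,0.03,0.097,0,255],[34.2,20.7,0,0.03,0.097,0,255]]])

```text
clock: 8.28
position: [536.9, -3.2, 246.0]
ee_rot: [0.489, 0.873, 0.001, 0.001]
wrist_force: [-0.3, -0.1, -2.3]
grip_width: 25.5
grasp_force: 62.2
```

```bash
python3 -c "
from h import *
pose()
snap('scene','s1.png')"
```

```text
t 8.28 p [536.9  -3.2 246. ] z [ 0.002  0.001 -1.   ] y [0.852 0.523 0.002] yang 31.5 q [-0.15  0.37  1.51  0.    1.27 -0.7 ] F [-0.3 -0.1 -2.3] w 25.5 g 62.2
```

View pics/s1.png

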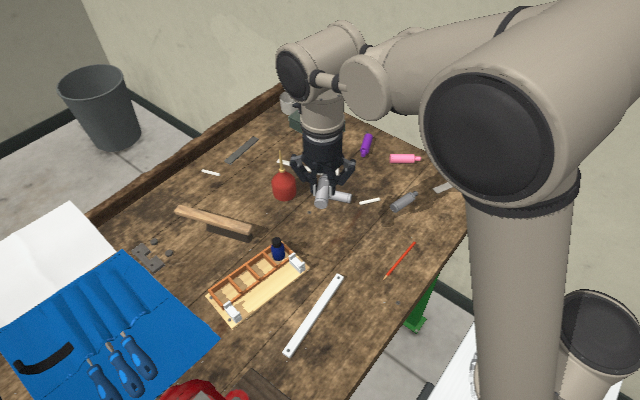

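The scene view shows the bottle upright in its bay at (278,247), and pin B in the gripper at (322,190).

Emit:
step_arm(plan=[[[0,0,-71,0,0.05,0,255],[0,0,-71,0,0.05,0,255],[0,0,-71,0,0.05,0,255],[0,0,-71,0,0.05,0,255],[0,0,-71,0,0.05,0,255],[0,0,-71,0,0.05,0,255],[0,0,-71,0,0.05,0,255],[0,0,-71,0,0.05,0,255],[0,0,-71,0,0.05,0,255],[0,0,-71,0,0.05,0,255]]])

```text
clock: 9.17
position: [535.5, 49.2, 246.1]
ee_rot: [0.905, 0.426, 0.001, 0.0]
wrist_force: [-0.2, -0.4, -1.5]
grip_width: 25.8
grasp_force: 62.2
```

Emit:
step_arm(plan=[[[0,0,-71,0,0.05,0,255],[0,0,-71,0,0.05,0,255],[0,0,-71,0,0.05,0,255],[0,0,-71,0,0.05,0,255],[0,0,-71,0,0.05,0,255],[0,0,-71,0,0.05,0,255],[0,0,-71,0,0.05,0,255],[0,0,-71,0,0.05,0,255],[0,0,-71,0,0.05,0,255],[0,0,-71,0,0.05,0,255]]])

```text
clock: 10.0
position: [535.4, 99.1, 246.1]
ee_rot: [0.984, -0.178, 0.001, -0.0]
wrist_force: [0.3, -0.4, -2.5]
grip_width: 25.6
grasp_force: 62.2
```

Emit:
step_arm(plan=[[[0,0,-57,0,0.0,0,255],[0,0,-57,0,0.0,0,255],[0,0,-57,0,0.0,0,255],[0,0,-57,0,0.0,0,255],[0,0,-57,0,0.0,0,255],[0,0,-57,0,0.0,0,255],[0,0,-57,0,0.0,0,255],[0,0,-57,0,0.0,0,255],[0,0,-57,0,0.0,0,255],[0,0,-57,0,0.0,0,255]]])

```text
clock: 10.83
position: [535.6, 98.8, 246.1]
ee_rot: [0.783, -0.622, 0.0, -0.0]
wrist_force: [-0.3, -0.0, -1.7]
grip_width: 25.7
grasp_force: 62.2
```

```bash
python3 -c "
from h import *
pose()"
```

```text
t 10.83 p [535.6  98.8 246.1] z [ 0.001 -0.    -1.   ] y [-0.974 -0.226 -0.001] yang -167.0 q [ 0.04  0.38  1.48 -0.    1.28  2.96] F [-0.3 -0.  -1.7] w 25.7 g 62.2
```

Emit:
step_arm(plan=[[[63.3,14.6,0,0.05,0.08,0,255],[63.3,14.6,0,0.05,0.08,0,255],[63.3,14.6,0,0.05,0.08,0,255],[63.3,14.6,0,0.05,0.08,0,255],[63.3,14.6,0,0.05,0.08,0,255],[63.3,14.6,0,0.05,0.08,0,255],[63.3,14.6,0,0.05,0.08,0,255],[63.3,14.6,0,0.05,0.08,0,255],[63.3,14.6,0,0.05,0.08,0,255],[63.3,14.6,0,0.05,0.08,0,255]]])

```text
clock: 11.67
position: [585.7, 176.4, 242.1]
ee_rot: [0.657, -0.527, -0.424, -0.334]
wrist_force: [-0.6, 0.3, -3.1]
grip_width: 25.8
grasp_force: 62.3
```

```bash
python3 -c "
from h import *
pose()"
```

```text
t 11.67 p [585.7 176.4 242.1] z [-0.205  0.885 -0.418] y [-0.975 -0.222  0.008] yang -167.2 q [-0.24  0.74  1.36  0.96  1.72  2.47] F [-0.6  0.3 -3.1] w 25.8 g 62.3
```

Emit:
step_arm(plan=[[[9.5,2.2,0,0.0,0.03,0,255],[9.5,2.2,0,0.0,0.03,0,255],[9.5,2.2,0,0.0,0.03,0,255]]])

```text
clock: 11.92
position: [585.2, 209.1, 243.9]
ee_rot: [0.621, -0.496, -0.476, -0.375]
wrist_force: [0.1, -0.1, -2.0]
grip_width: 25.9
grasp_force: 62.3
```

Emit:
step_arm(plan=[[[0,0,-70,0.037,0.027,-0.04,255],[0,0,-70,0.037,0.027,-0.04,255],[0,0,-70,0.037,0.027,-0.04,255],[0,0,-70,0.037,0.027,-0.04,255],[0,0,-70,0.037,0.027,-0.04,255],[0,0,-70,0.037,0.027,-0.04,255],[0,0,-70,0.037,0.027,-0.04,255],[0,0,-70,0.037,0.027,-0.04,255],[0,0,-70,0.037,0.027,-0.04,255],[0,0,-70,0.037,0.027,-0.04,255]]])

```text
clock: 12.75
position: [622.7, 235.5, 207.9]
ee_rot: [-0.231, 0.76, 0.177, 0.581]
wrist_force: [0.7, 0.8, -1.1]
grip_width: 25.5
grasp_force: 62.3
```

```bash
python3 -c "
from h import *
pose();s=snap('wrist','w4.png')
t=snap('top','t1.png')['img'][130:260,150:330];t=cv2.resize(t,None,fx=3,fy=3)
w=s['img'];c=np.zeros((400,640+0,3),np.uint8)
cv2.imwrite('pics/c1.png',np.hstack([cv2.resize(w,(400,250)),cv2.resize(t,(346,250))])[...,::-1])"
```

```text
t 12.75 p [622.7 235.5 207.9] z [ 0.801  0.537 -0.263] y [-0.557  0.831  0.   ] yang 123.8 q [0.01 0.57 2.14 2.43 0.96 1.86] F [ 0.7  0.8 -1.1] w 25.5 g 62.3
```

View pics/c1.png

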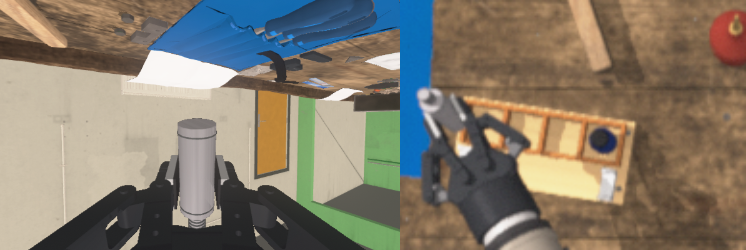

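In the wrist view the pin sits straight between the pads with its wide end outward. The top view shows it over the left end bay.

Emit:
step_arm(plan=[[[0,0,0,0.006,0.0,-0.03,255],[0,0,0,0.006,0.0,-0.06,255],[0,0,0,0.006,0.0,-0.09,255],[0,0,0,0.006,0.0,-0.11,255],[0,0,0,0.006,0.0,-0.11,255]]])

```text
clock: 13.27
position: [629.2, 235.9, 92.7]
ee_rot: [-0.233, 0.761, 0.181, 0.578]
wrist_force: [-0.4, -0.9, -2.0]
grip_width: 25.5
grasp_force: 62.3
```

```bash
python3 -c "
from h import *
pose();s=snap('scene')
c=s['img'][215:345,190:330]; cv2.imwrite('pics/c2.png',cv2.resize(c,None,fx=4,fy=4,interpolation=cv2.INTER_CUBIC)[...,::-1])
print(proj(s,[636,240,10])-[190,215],proj(s,[636,240,100])-[190,215])"
```

```text
t 13.27 p [629.2 235.9  92.7] z [ 0.795  0.545 -0.266] y [-0.563  0.826  0.006] yang 124.3 q [0.   0.86 2.12 2.51 1.17 1.67] F [-0.4 -0.9 -2. ] w 25.5 g 62.3
[35.96237431 79.20875545] [28.22884878 59.81015093]
```

View pics/c2.png

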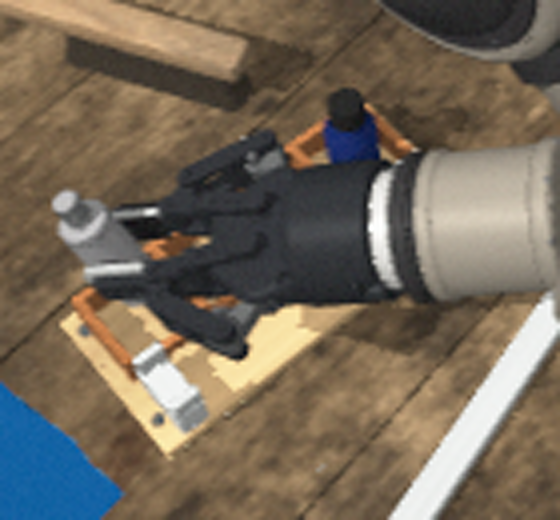

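The crop shows the pin's stub tip at (66,205), held over the left end bay. The fingers and gripper body are clear of the stand.

```bash
python3 -c "
from h import *
q,R=pose();s=snap('scene');d=R[:,2];a=np.cross(R[:,1],d);a*=np.sign(a[2]);print(a)
c=q['position']+13*d
for k in (8.5,):
  for b in (-37.5,0,34.5,54.5): print(b,((proj(s,c+b*a)-[190,215])*4).round())
for lean in (0,8,15,25,35):
  L=np.radians(lean);H=np.array([d[0],d[1],0]);H/=np.linalg.norm(H);ax=np.sin(L)*H+np.cos(L)*np.array([0,0,1]);print(lean,((proj(s,c+54.5*ax)-[190,215])*4).round())
"
```

```text
t 13.32 p [629.7 235.8  95. ] z [ 0.797  0.544 -0.263] y [-0.563  0.827  0.006] yang 124.2 q [0.   0.86 2.12 2.51 1.17 1.67] F [ 0.4  0.6 -2.3] w 25.6 g 62.3
[0.22082691 0.14379209 0.96465502]
-37.5 [137. 280.]
0 [107. 246.]
34.5 [ 78. 214.]
54.5 [ 60. 194.]
0 [ 86. 194.]
8 [ 72. 194.]
15 [ 60. 194.]
25 [ 45. 197.]
35 [ 32. 200.]
```

Emit:
step_arm(plan=[[[3.1,-4.5,0,0.0,0.0,-0.01,255],[3.1,-4.5,0,0.0,0.0,-0.02,255],[3.1,-4.5,0,0.0,0.0,-0.03,255],[3.1,-4.5,0,0.0,0.0,-0.035,255],[3.1,-4.5,0,0.0,0.0,-0.035,255]]])

```text
clock: 13.78
position: [630.2, 235.5, 62.5]
ee_rot: [-0.223, 0.731, 0.191, 0.616]
wrist_force: [0.2, 0.4, -1.4]
grip_width: 25.9
grasp_force: 62.3
```

Emit:
step_arm(plan=[[[0,0,0,0.0,0.0,-0.002,255],[0,0,0,0.0,0.0,-0.003,255],[0,0,0,0.0,0.0,-0.004,255]]])

```text
clock: 14.03
position: [630.0, 235.4, 58.7]
ee_rot: [-0.222, 0.731, 0.191, 0.617]
wrist_force: [-0.3, 0.0, -1.4]
grip_width: 26.2
grasp_force: 62.3
```

```bash
python3 -c "
from h import *
pose()"
```

```text
t 14.03 p [630.  235.4  58.7] z [ 0.817  0.553 -0.167] y [-0.56   0.829  0.004] yang 124.0 q [-0.01  1.02  2.1   2.54  1.39  1.59] F [-0.3  0.  -1.4] w 26.2 g 62.3
```

Emit:
step_arm(plan=[[[0,0,0,0.0,0.0,-0.002,255],[0,0,0,0.0,0.0,-0.003,255],[0,0,0,0.0,0.0,-0.003,255]]])

```text
clock: 14.28
position: [629.6, 235.3, 54.2]
ee_rot: [-0.222, 0.732, 0.191, 0.616]
wrist_force: [-0.1, -0.5, -2.2]
grip_width: 25.8
grasp_force: 62.3
```

Emit:
step_arm(plan=[[[0,0,0,0.0,0.0,-0.002,255],[0,0,0,0.0,0.0,-0.002,255]]])

```text
clock: 14.45
position: [629.5, 235.3, 51.9]
ee_rot: [-0.222, 0.732, 0.191, 0.616]
wrist_force: [0.4, -0.1, -2.8]
grip_width: 25.8
grasp_force: 62.3
```

Emit:
step_arm(plan=[[[0,0,0,0.0,0.0,-0.001,255],[0,0,0,0.0,0.0,-0.001,255]]])

```text
clock: 14.62
position: [629.7, 235.3, 51.6]
ee_rot: [-0.222, 0.731, 0.191, 0.616]
wrist_force: [-0.2, -0.8, 1.2]
grip_width: 25.8
grasp_force: 62.4
```

Emit:
step_arm(plan=[[[0,0,0,0.0,0.0,-0.001,255],[0,0,0,0.0,0.0,-0.0015,255],[0,0,0,0.0,0.0,-0.0015,255]]])

```text
clock: 14.87
position: [629.9, 235.4, 51.3]
ee_rot: [-0.222, 0.73, 0.191, 0.617]
wrist_force: [-4.1, -1.3, 6.7]
grip_width: 25.8
grasp_force: 62.8
```

Emit:
step_arm(plan=[[[0,0,0,0.0,0.0,-0.001,255],[0,0,0,0.0,0.0,-0.0015,255],[0,0,0,0.0,0.0,-0.0015,255]]])

```text
clock: 15.12
position: [630.0, 235.5, 51.2]
ee_rot: [-0.222, 0.729, 0.191, 0.618]
wrist_force: [-5.9, -3.4, 10.7]
grip_width: 25.7
grasp_force: 63.2
```

```bash
python3 -c "
from h import *
pose();s=snap('scene')
c=s['img'][215:345,190:330]; cv2.imwrite('pics/c3.png',cv2.resize(c,None,fx=4,fy=4,interpolation=cv2.INTER_CUBIC)[...,::-1])
for z in(10,82,102):print(((proj(s,[640,241,z])-[190,215])*4).round())"
```

```text
t 15.12 p [630.  235.5  51.2] z [ 0.817  0.553 -0.162] y [-0.56   0.828  0.004] yang 124.1 q [-0.01  1.04  2.1   2.54  1.41  1.58] F [-5.9 -3.4 10.7] w 25.7 g 63.2
[138. 314.]
[113. 253.]
[106. 235.]
```

View pics/c3.png

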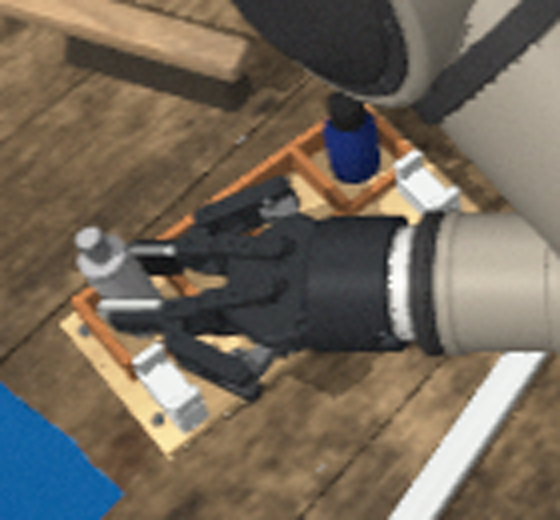

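The stub tip is now at (92,238), leaning slightly. The forces show friction on the bottom rim resisting the swing, so I'll move the tool back while pressing.

Emit:
step_arm(plan=[[[0,0,0,-0.002,-0.001,-0.001,255],[0,0,0,-0.004,-0.0025,-0.0015,255],[0,0,0,-0.006,-0.004,-0.0015,255],[0,0,0,-0.006,-0.004,-0.0015,255]]])

```text
clock: 15.5
position: [625.4, 231.5, 50.9]
ee_rot: [-0.222, 0.728, 0.191, 0.62]
wrist_force: [2.4, 2.5, 10.7]
grip_width: 25.8
grasp_force: 62.2
```

```bash
python3 -c "
from h import *
pose()"
```

```text
t 15.5 p [625.4 231.5  50.9] z [ 0.818  0.553 -0.158] y [-0.56   0.829  0.002] yang 124.1 q [-0.02  1.05  2.11  2.53  1.43  1.56] F [ 2.4  2.5 10.7] w 25.8 g 62.2
```

Emit:
step_arm(plan=[[[0,0,0,-0.0005,-0.0005,-0.003,255],[0,0,0,-0.001,-0.001,-0.006,255],[0,0,0,-0.002,-0.0015,-0.006,255],[0,0,0,-0.002,-0.0015,-0.006,255]]])

```text
clock: 15.83
position: [624.8, 231.1, 50.3]
ee_rot: [-0.223, 0.723, 0.192, 0.625]
wrist_force: [0.7, 3.9, 28.4]
grip_width: 26.0
grasp_force: 62.7
```

```bash
python3 -c "
from h import *
pose()"
```

```text
t 15.83 p [624.8 231.1  50.3] z [ 0.819  0.556 -0.145] y [-0.562  0.827 -0.001] yang 124.2 q [-0.02  1.06  2.11  2.53  1.45  1.55] F [ 0.7  3.9 28.4] w 26.0 g 62.7
```

Emit:
step_arm(plan=[[[0,0,0,-0.002,-0.001,-0.001,255],[0,0,0,-0.004,-0.003,-0.002,255],[0,0,0,-0.006,-0.004,-0.002,255],[0,0,0,-0.006,-0.004,-0.002,255]]])

```text
clock: 16.17
position: [618.7, 225.8, 45.1]
ee_rot: [-0.222, 0.726, 0.19, 0.623]
wrist_force: [4.8, 3.1, 16.6]
grip_width: 25.9
grasp_force: 61.9
```

```bash
python3 -c "
from h import *
pose();s=snap('scene')
c=s['img'][235:335,195:275]; cv2.imwrite('pics/c4.png',cv2.resize(c,None,fx=6,fy=6,interpolation=cv2.INTER_CUBIC)[...,::-1])
for z in(10,82,102):print(((proj(s,[629,235.5,z])-[195,235])*6).round())"
```

```text
t 16.17 p [618.7 225.8  45.1] z [ 0.819  0.553 -0.152] y [-0.559  0.829 -0.   ] yang 124.0 q [-0.03  1.07  2.12  2.52  1.46  1.54] F [ 4.8  3.1 16.6] w 25.9 g 61.9
[206. 357.]
[171. 266.]
[160. 238.]
```

View pics/c4.png

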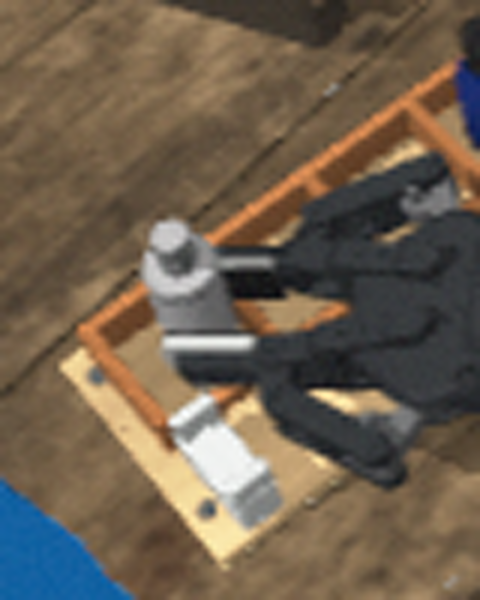

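The pin now looks upright in the left bay, with its stub tip at (172,238). I'll ease the load and open.

Emit:
step_arm(plan=[[[0,0,0,0.0,0.0,0.002,255],[0,0,0,0.0,0.0,0.004,255],[0,0,0,0.0,0.0,0.004,255]]])

```text
clock: 16.47
position: [617.1, 225.5, 45.3]
ee_rot: [-0.222, 0.729, 0.19, 0.618]
wrist_force: [2.8, -0.2, 7.7]
grip_width: 26.0
grasp_force: 62.2
```

```bash
python3 -c "
from h import *
pose()"
```

```text
t 16.47 p [617.1 225.5  45.3] z [ 0.818  0.552 -0.163] y [-0.559  0.829  0.003] yang 124.0 q [-0.03  1.06  2.13  2.52  1.45  1.54] F [ 2.8 -0.2  7.7] w 26.0 g 62.2
```

Emit:
step_arm(plan=[[[0,0,0,0.0,0.0,0.002,255],[0,0,0,0.0,0.0,0.0025,125],[0,0,0,0.0,0.0,0.0025,125],[0,0,0,0.0,0.0,0.0025,125],[0,0,0,0.0,0.0,0.0025,125]]])

```text
clock: 16.88
position: [619.1, 222.1, 45.5]
ee_rot: [-0.219, 0.732, 0.187, 0.618]
wrist_force: [14.2, -7.8, -2.0]
grip_width: 43.1
grasp_force: 8.8
```

Emit:
step_arm(plan=[[[0,0,0,-0.012,-0.008,0.004,125],[0,0,0,-0.025,-0.017,0.008,125],[0,0,0,-0.038,-0.026,0.012,125],[0,0,0,-0.05,-0.034,0.02,125],[0,0,0,-0.05,-0.034,0.06,125],[0,0,0,-0.05,-0.034,0.1,125],[0,0,0,-0.05,-0.034,0.14,125],[0,0,0,-0.05,-0.034,0.14,125]]])

```text
clock: 17.55
position: [565.7, 191.9, 193.4]
ee_rot: [-0.223, 0.728, 0.189, 0.62]
wrist_force: [0.5, -0.7, 0.9]
grip_width: 43.6
grasp_force: 0.0
```

```bash
python3 -c "
from h import *
pose();s=snap('scene');t=snap('top')
c=s['img'][225:335,190:310]; a=cv2.resize(c,None,fx=3.6,fy=3.6,interpolation=cv2.INTER_CUBIC)
b=cv2.resize(t['img'][160:250,160:285],(550,396),interpolation=cv2.INTER_CUBIC)
cv2.imwrite('pics/c5.png',cv2.resize(np.hstack([a,b]),(790,320))[...,::-1]); pin(t,150,900,14,(290,480,160,310))"
```

```text
t 17.55 p [565.7 191.9 193.4] z [ 0.818  0.552 -0.159] y [-0.56   0.829 -0.001] yang 124.0 q [-0.14  0.66  2.34  2.39  1.3   1.67] F [ 0.5 -0.7  0.9] w 43.6 g 0.0
blob 364 [353. 201.] px [346. 183.] [360. 216.] xy [ 670.1 -145.1] [ 583.9 -181.7] mid [ 627.  -163.4] len 93.6 ang -157.0 w 10.007732413154562
blob 367 [393. 264.] px [376. 260.] [412. 269.] xy [ 472.1 -222.8] [ 449.6 -314.1] mid [ 460.8 -268.4] len 94.0 ang -103.8 w 9.890063424512473
blob 655 [457. 301.] px [424. 294.] [472. 317.] xy [ 387.3 -342.9] [ 331.5 -463.9] mid [ 359.4 -403.4] len 133.2 ang -114.8 w 12.278797346015812
```

View pics/c5.png

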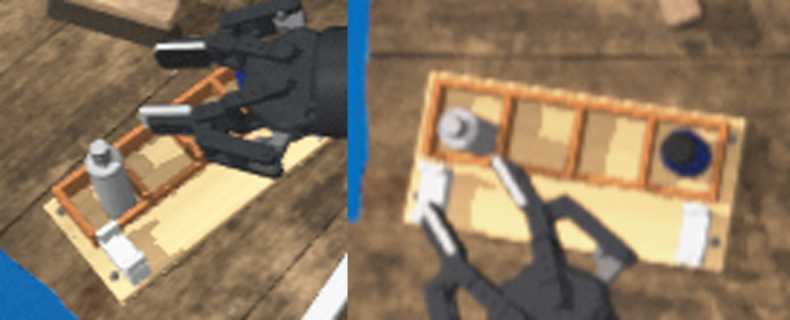

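Pin B stands in the left bay, and the bottle stands in the right end bay.

Emit:
step_arm(plan=[[[0,0,69,0,-0.05,0.06,60],[0,0,69,0,-0.05,0.06,60],[0,0,69,0,-0.05,0.06,60],[0,0,69,0,-0.05,0.06,60],[0,0,69,0,-0.05,0.06,60],[0,0,69,0,-0.05,0.06,60],[0,0,69,0,-0.05,0.06,60],[0,0,69,0,-0.05,0.06,60],[0,0,69,0,-0.05,0.06,60],[0,0,69,0,-0.05,0.06,60]]])

```text
clock: 18.48
position: [565.5, 140.8, 242.4]
ee_rot: [0.576, -0.5, -0.492, -0.418]
wrist_force: [0.2, 0.3, 0.4]
grip_width: 65.4
grasp_force: 0.0
```

Emit:
step_arm(plan=[[[-69.2,-16.0,0,0,-0.05,0,60],[-69.2,-16.0,0,0,-0.05,0,60],[-69.2,-16.0,0,0,-0.05,0,60],[-69.2,-16.0,0,0,-0.05,0,60],[-69.2,-16.0,0,0,-0.05,0,60],[-69.2,-16.0,0,0,-0.05,0,60],[-69.2,-16.0,0,0,-0.05,0,60],[-69.2,-16.0,0,0,-0.05,0,60],[-69.2,-16.0,0,0,-0.05,0,60],[-69.2,-16.0,0,0,-0.05,0,60]]])

```text
clock: 19.32
position: [565.6, 91.7, 243.3]
ee_rot: [0.772, -0.629, -0.039, -0.079]
wrist_force: [-0.5, 0.2, 0.5]
grip_width: 65.2
grasp_force: 0.0
```

```bash
python3 -c "
from h import *
q,R=pose()
# residual turn to tool-down, closing yang
s=snap('top');print('can',ray(s,324,149,100),ray(s,324,149,0))
h=s['img'].astype(int); m=(h[...,0]>110)&(h[...,1]<60)&(h[...,2]<60); m[:120]=0;m[180:]=0;m[:,:290]=0;m[:,350:]=0;v,u=np.where(m);print(u.mean(),v.mean(),u.min(),u.max(),v.min(),v.max())
z=R[:,2];t=np.cross(z,[0,0,-1.]);print('untilt deg',np.degrees(np.arcsin(np.linalg.norm(t)))*t/np.linalg.norm(t))"
```

```text
t 19.32 p [565.6  91.7 243.3] z [ 0.039  0.171 -0.985] y [-0.978 -0.195 -0.073] yang -168.7 q [-0.06  0.41  1.46  0.18  1.25  2.82] F [-0.5  0.2  0.5] w 65.2 g 0.0
can [740.97406392 -88.17437674 100.        ] [760.74405231 -89.64925439   0.        ]
328.7510548523207 151.35021097046413 314 337 137 161
untilt deg [-9.82090803  2.26750175  0.        ]
```

Emit:
step_arm(plan=[[[-9.8,2.3,0,0,-0.04,0,60],[-9.8,2.3,0,0,-0.04,0,60],[-9.8,2.3,0,0,-0.04,0,60]]])

```text
clock: 19.62
position: [565.3, 52.3, 242.4]
ee_rot: [0.775, -0.632, -0.004, -0.001]
wrist_force: [0.2, -0.3, 0.1]
grip_width: 65.0
grasp_force: 0.0
```

Emit:
step_arm(plan=[[[0,0,71,0.07,-0.21,0,60],[0,0,71,0.07,-0.21,0,60],[0,0,71,0.07,-0.21,0,60],[0,0,71,0.07,-0.21,0,60],[0,0,71,0.07,-0.21,0,60],[0,0,71,0.07,-0.21,0,60],[0,0,71,0.07,-0.21,0,60],[0,0,71,0.07,-0.21,0,60],[0,0,71,0.07,-0.21,0,60],[0,0,71,0.07,-0.21,0,60]]])

```text
clock: 20.45
position: [635.2, -158.3, 242.1]
ee_rot: [0.998, -0.062, -0.005, -0.004]
wrist_force: [-0.1, -0.1, 0.4]
grip_width: 65.2
grasp_force: 0.0
```

Emit:
step_arm(plan=[[[0,0,30.5,0,0,-0.1,60],[0,0,30.5,0,0,-0.1,60],[0,0,30.5,0,0,-0.1,60],[0,0,30.5,0,0,-0.1,60],[0,0,30.5,0,0,-0.1,60],[0,0,30.5,0,0,-0.1,60]]])

```text
clock: 20.95
position: [634.6, -157.9, 142.0]
ee_rot: [0.98, 0.2, -0.005, -0.004]
wrist_force: [-0.1, -0.5, -0.3]
grip_width: 65.2
grasp_force: 0.0
```

```bash
python3 -c "
from h import *
pose();s=snap('wrist','w5.png');pin(s,1500,30000)
p=proj(s,[627,-163.4,14]);print(p)"
```

```text
t 20.95 p [ 634.6 -157.9  142. ] z [-0.01   0.005 -1.   ] y [ 0.392 -0.92  -0.009] yang -66.9 q [-0.36  0.68  1.27  0.    1.2   0.81] F [-0.1 -0.5 -0.3] w 65.2 g 0.0
blob 6783 [435. 126.] px [486.   5.] [424. 220.] xy [ 806.6 -210.5] [ 652.8 -248.7] mid [ 729.7 -229.6] len 158.5 ang -166.0 w 30.344510173071225
blob 2723 [620.  81.] px [610.  23.] [610. 115.] xy [ 830.8 -294.6] [ 781.5 -334.7] mid [ 806.1 -314.7] len 63.5 ang -140.9 w 29.597826086956523
blob 3346 [319. 216.] px [319. 156.] [319. 269.] xy [ 667.5 -147.2] [ 575.9 -186.9] mid [ 621.7 -167. ] len 99.8 ang -156.6 w 29.61061946902655
blob 1590 [ 29. 280.] px [ -3. 273.] [ 61. 288.] xy [457.9  75.8] [464.4  20.4] mid [461.1  48.1] len 55.7 ang -83.2 w 24.22419498709427
blob 2355 [620. 372.] px [613. 325.] [613. 399.] xy [ 630.4 -460.2] [ 557.7 -519.5] mid [ 594.1 -489.9] len 93.9 ang -140.8 w 31.824324324324323
[318.02660039 208.63844064]
```

Emit:
step_arm(plan=[[[0,0,0,0.001,-0.0025,-0.03,60],[0,0,0,0.001,-0.0025,-0.07,60],[0,0,0,0.001,-0.0025,-0.1,60],[0,0,0,0.001,-0.0025,-0.115,60],[0,0,0,0.001,-0.0025,-0.115,60],[0,0,0,0.001,-0.0025,-0.115,255],[0,0,0,0.001,-0.0025,-0.115,255],[0,0,0,0.001,-0.0025,-0.115,255],[0,0,0,0.001,-0.0025,-0.115,255],[0,0,0,0.001,-0.0025,-0.115,255]]])

```text
clock: 21.83
position: [637.8, -161.0, 32.5]
ee_rot: [0.98, 0.2, -0.001, 0.0]
wrist_force: [-0.2, 0.4, 5.5]
grip_width: 25.7
grasp_force: 59.2
```

Emit:
step_arm(plan=[[[0,0,0,0,0,0,255],[0,0,0,0,0,0,255],[0,0,0,0,0,0.04,255],[0,0,0,0,0,0.08,255],[0,0,0,0,0,0.12,255],[0,0,0,0,0,0.16,255],[0,0,0,-0.04,0,0.2,255],[0,0,0,-0.08,0,0.22,255],[0,0,0,-0.08,0,0.22,255]]])

```text
clock: 22.58
position: [554.5, -160.7, 254.3]
ee_rot: [0.98, 0.2, -0.001, 0.001]
wrist_force: [2.0, 0.2, -1.5]
grip_width: 25.2
grasp_force: 59.8
```

```bash
python3 -c "
from h import *
pose()
import os; s=snap('wrist'); pin(s,1500,30000,14,(230,420,80,350)); t=snap('top');pin(t,150,900,14,(290,480,160,310))"
```

```text
t 22.58 p [ 554.5 -160.7  254.3] z [-0.002 -0.002 -1.   ] y [ 0.392 -0.92   0.001] yang -67.0 q [-0.41  0.44  1.37 -0.    1.33  0.76] F [ 2.   0.2 -1.5] w 25.2 g 59.8
blob 7862 [314. 288.] px [322. 199.] [306. 365.] xy [ 525.8 -183.4] [ 290.9 -260.6] mid [ 408.3 -222. ] len 247.2 ang -161.8 w 47.335500180570605
blob 327 [326. 242.] px [331. 230.] [321. 255.] xy [ 548.  -108.7] [485.2 -81.9] mid [516.6 -95.3] len 68.2 ang 156.9 w 12.20763800796719
blob 546 [391. 268.] px [374. 264.] [408. 279.] xy [ 461.1 -217.9] [ 425.6 -304.1] mid [ 443.4 -261. ] len 93.2 ang -112.4 w 14.787507756356494
blob 659 [457. 301.] px [424. 294.] [472. 317.] xy [ 387.4 -342.8] [ 331.5 -463.9] mid [ 359.5 -403.3] len 133.4 ang -114.8 w 12.339809880825507
```

Emit:
step_arm(plan=[[[0,0,71,0.01,0.18,0,255],[0,0,71,0.01,0.18,0,255],[0,0,71,0.01,0.18,0,255],[0,0,71,0.01,0.18,0,255],[0,0,71,0.01,0.18,0,255],[0,0,71,0.01,0.18,0,255],[0,0,71,0.01,0.18,0,255],[0,0,71,0.01,0.18,0,255],[0,0,71,0.01,0.18,0,255],[0,0,71,0.01,0.18,0,255]]])

```text
clock: 23.52
position: [566.9, 19.7, 249.3]
ee_rot: [0.679, 0.734, -0.003, 0.0]
wrist_force: [-0.8, 0.9, -2.7]
grip_width: 25.9
grasp_force: 60.1
```

Emit:
step_arm(plan=[[[0,0,9,0,0.06,0,255],[0,0,9,0,0.06,0,255],[0,0,9,0,0.06,0,255]]])

```text
clock: 23.77
position: [566.5, 82.9, 249.3]
ee_rot: [0.62, 0.784, -0.002, 0.0]
wrist_force: [-1.1, -0.8, -2.1]
grip_width: 25.7
grasp_force: 60.0
```

Emit:
step_arm(plan=[[[69.2,16.0,0,0,0.06,0,255],[69.2,16.0,0,0,0.06,0,255],[69.2,16.0,0,0,0.06,0,255],[69.2,16.0,0,0,0.06,0,255],[69.2,16.0,0,0,0.06,0,255],[69.2,16.0,0,0,0.06,0,255],[69.2,16.0,0,0,0.06,0,255],[69.2,16.0,0,0,0.06,0,255],[69.2,16.0,0,0,0.06,0,255],[69.2,16.0,0,0,0.06,0,255]]])

```text
clock: 24.6
position: [567.4, 137.7, 249.4]
ee_rot: [0.507, 0.637, 0.361, -0.455]
wrist_force: [-1.3, -0.2, -3.1]
grip_width: 25.9
grasp_force: 60.0
```

Emit:
step_arm(plan=[[[11.7,2.7,0,0,0.02,0,255],[11.7,2.7,0,0,0.02,0,255],[11.7,2.7,0,0,0.02,0,255]]])

```text
clock: 24.85
position: [566.4, 158.9, 246.1]
ee_rot: [0.468, 0.585, 0.41, -0.521]
wrist_force: [-1.1, -0.8, -2.8]
grip_width: 25.5
grasp_force: 60.0
```

```bash
python3 -c "
from h import *
pose();t=snap('top');pin(t,150,900,14,(290,480,160,310));s=snap('wrist','w6.png');pin(s,1500,30000,14,(230,420,80,350))"
```

```text
t 24.85 p [566.4 158.9 246.1] z [-0.226  0.967 -0.121] y [ 0.974  0.227 -0.008] yang 13.1 q [-0.31  0.84  1.42  1.11  1.89 -0.8 ] F [-1.1 -0.8 -2.8] w 25.5 g 60.0
blob 366 [393. 264.] px [376. 260.] [412. 269.] xy [ 472.1 -222.8] [ 449.6 -314.1] mid [ 460.8 -268.4] len 94.0 ang -103.8 w 9.863115022810804
blob 619 [457. 300.] px [424. 294.] [472. 317.] xy [ 387.  -343.7] [ 331.5 -463.9] mid [ 359.3 -403.8] len 132.3 ang -114.8 w 11.683328754096113
blob 2946 [375. 182.] px [319. 179.] [434. 184.] xy [406.  894.1] [722.8 925.1] mid [564.4 909.6] len 318.3 ang 5.6 w 25.78869224363922
blob 23468 [314. 325.] px [423. 299.] [201. 299.] xy [661.3 441.7] [342.6 369.1] mid [501.9 405.4] len 326.8 ang -167.2 w 105.71171171171171
```

Emit:
step_arm(plan=[[[0,0,-71,0.0465,0.0175,-0.04,255],[0,0,-71,0.0465,0.0175,-0.04,255],[0,0,-71,0.0465,0.0175,-0.04,255],[0,0,-71,0.0465,0.0175,-0.04,255],[0,0,-71,0.0465,0.0175,-0.04,255],[0,0,-71,0.0465,0.0175,-0.04,255],[0,0,-71,0.0465,0.0175,-0.04,255],[0,0,-71,0.0465,0.0175,-0.04,255],[0,0,-71,0.0465,0.0175,-0.04,255],[0,0,-71,0.0465,0.0175,-0.04,255]]])

```text
clock: 25.78
position: [613.2, 175.9, 212.0]
ee_rot: [0.72, 0.21, 0.635, -0.183]
wrist_force: [0.6, 1.6, -1.3]
grip_width: 25.6
grasp_force: 60.1
```

```bash
python3 -c "
from h import *
q,R=pose();d=R[:,2];a=np.cross(R[:,1],d);a*=np.sign(a[2])
c=q['position']+18.5*d;print('contact',c,'axis',a)
for n in('scene','top'):
  s=snap(n,'x_'+n+'.png')
  for k in(-58.2,13.8,33.8): print(n,k,proj(s,c+k*a).round(1))
  m=cv2.cvtColor(s['img'],cv2.COLOR_RGB2HSV); p=proj(s,c+20*a).astype(int)
  w=((m[...,1]<40)&(m[...,2]>90))[p[1]-16:p[1]+24,p[0]-20:p[0]+24]
  print(p-[20,16]);print('\n'.join(''.join('#' if x else '.' for x in r) for r in w))
"
```

```text
t 25.78 p [613.2 175.9 212. ] z [ 0.839  0.53  -0.126] y [ 0.535 -0.845  0.003] yang -57.7 q [-0.15  0.65  2.23  2.39  1.24 -1.39] F [ 0.6  1.6 -1.3] w 25.6 g 60.1
contact [628.70865599 185.71605952 209.72035719] axis [0.10467215 0.06989129 0.99204786]
scene -58.2 [237.9 247.4]
scene 13.8 [227.6 227.3]
scene 33.8 [224.5 221.2]
[206 209]
............................................
............................................
............................................
............................................
............................................
............................................
............................................
............................................
............................................
............................................
....................#.......................
..................#####......#..............
.................######..#################..
................#######.##################..
................#######.####.....#######....
.................######.####................
..................###....####............
[... 2218 characters left out ...]
#################........
..........#########..################.......
..........#########...###############.......
..........####.#####..##############........
...........###.#####...#########............
............###.#####..###..###.............
................#####...#...................
.................#####..#...................
..................#####.....................
..................#####.....................
....##.............####...............#.....
....#######.......#####.....................
....########........#.......................
.....########...............................
.....########...............................
.....########...........................#...
```

Emit:
step_arm(plan=[[[0,0,0,0.002,0.004,-0.03,255],[0,0,0,0.002,0.004,-0.06,255],[0,0,0,0.002,0.004,-0.09,255],[0,0,0,0.002,0.004,-0.115,255],[0,0,0,0.002,0.004,-0.125,255],[0,0,0,0.002,0.004,-0.132,255],[0,0,0,0.002,0.004,-0.135,255],[0,0,0,0.002,0.004,-0.135,255]]])

```text
clock: 26.55
position: [616.0, 180.8, 76.0]
ee_rot: [0.719, 0.212, 0.635, -0.186]
wrist_force: [0.1, 0.4, -1.4]
grip_width: 25.6
grasp_force: 60.2
```

Emit:
step_arm(plan=[[[0,0,0,0,0,-0.002,255],[0,0,0,0,0,-0.003,255],[0,0,0,0,0,-0.003,255]]])

```text
clock: 26.8
position: [615.6, 181.0, 73.4]
ee_rot: [0.719, 0.211, 0.635, -0.186]
wrist_force: [-0.9, 1.0, -2.4]
grip_width: 26.3
grasp_force: 60.2
```

Emit:
step_arm(plan=[[[0,0,0,0,0,-0.001,255],[0,0,0,0,0,-0.002,255],[0,0,0,0,0,-0.002,255]]])

```text
clock: 27.05
position: [615.6, 181.1, 71.9]
ee_rot: [0.719, 0.211, 0.636, -0.186]
wrist_force: [-1.5, 0.3, 4.0]
grip_width: 26.0
grasp_force: 60.3
```

```bash
python3 -c "
from h import *
pose()"
```

```text
t 27.05 p [615.6 181.1  71.9] z [ 0.835  0.536 -0.122] y [ 0.54  -0.841  0.001] yang -57.3 q [-0.14  1.03  2.17  2.43  1.49 -1.61] F [-1.5  0.3  4. ] w 26.0 g 60.3
```

Emit:
step_arm(plan=[[[0,0,0,-0.0015,-0.001,-0.001,255],[0,0,0,-0.003,-0.002,-0.002,255],[0,0,0,-0.0045,-0.003,-0.002,255],[0,0,0,-0.0045,-0.003,-0.002,255]]])

```text
clock: 27.38
position: [611.9, 178.2, 71.4]
ee_rot: [0.717, 0.212, 0.638, -0.186]
wrist_force: [3.3, 3.3, 8.3]
grip_width: 25.5
grasp_force: 59.8
```

```bash
python3 -c "
from h import *
pose()"
```

```text
t 27.38 p [611.9 178.2  71.4] z [ 0.836  0.537 -0.118] y [ 0.541 -0.841  0.003] yang -57.3 q [-0.15  1.04  2.18  2.43  1.51 -1.62] F [3.3 3.3 8.3] w 25.5 g 59.8
```

Emit:
step_arm(plan=[[[0,0,0,0,0,0.002,255],[0,0,0,0,0,0.002,150],[0,0,0,0,0,0.002,135],[0,0,0,0,0,0.002,130],[0,0,0,0,0,0.002,130],[0,0,0,0,0,0.002,130]]])

```text
clock: 27.88
position: [610.7, 178.0, 70.1]
ee_rot: [0.72, 0.211, 0.634, -0.186]
wrist_force: [0.4, 0.4, -0.0]
grip_width: 42.1
grasp_force: 0.0
```

Emit:
step_arm(plan=[[[0,0,0,-0.014,-0.009,0.002,130],[0,0,0,-0.028,-0.018,0.004,130],[0,0,0,-0.042,-0.027,0.006,130],[0,0,0,-0.055,-0.035,0.02,130],[0,0,0,-0.055,-0.035,0.06,130],[0,0,0,-0.055,-0.035,0.1,130],[0,0,0,-0.055,-0.035,0.14,130],[0,0,0,-0.055,-0.035,0.14,130]]])

```text
clock: 28.55
position: [555.9, 143.0, 219.6]
ee_rot: [0.715, 0.213, 0.64, -0.184]
wrist_force: [0.6, 0.3, 0.1]
grip_width: 42.0
grasp_force: 0.0
```

Emit:
step_arm(plan=[[[0,0,71,0,-0.08,0.06,60],[0,0,71,0,-0.08,0.06,60],[0,0,71,0,-0.08,0.06,60],[0,0,71,0,-0.08,0.06,60],[0,0,71,0,-0.08,0.06,60],[0,0,71,0,-0.08,0.06,60],[0,0,71,0,-0.08,0.06,60],[0,0,71,0,-0.08,0.06,60],[0,0,71,0,-0.08,0.06,60],[0,0,71,0,-0.08,0.06,60]]])

```text
clock: 29.38
position: [555.7, 62.0, 269.9]
ee_rot: [0.495, 0.562, 0.438, -0.497]
wrist_force: [0.6, -0.2, -0.2]
grip_width: 65.6
grasp_force: 0.0
```

```bash
python3 -c "
from h import *
pose()
o=np.array([625,163]);e=np.array([.99,-.141]);f=np.array([.141,.99])
for n,x0,x1,y0,y1 in(('scene',200,290,235,300),('top',175,275,175,235)):
  s=snap(n,'y_'+n+'.png')
  for y in(70,26): print(n,y,*[proj(s,[*(o+y*f),z]).round(1) for z in(10,82,102)])
  m=cv2.cvtColor(s['img'],cv2.COLOR_RGB2HSV); print(x0,y0)
  w=((m[...,1]<40)&(m[...,2]>70))[y0:y1,x0:x1];print('\n'.join(''.join('#' if x else '.' for x in r) for r in w))
"
```

```text
t 29.38 p [555.7  62.  269.9] z [-0.125  0.985 -0.123] y [ 0.992  0.126 -0.   ] yang 7.3 q [-0.48  0.79  1.45  1.07  1.95 -0.81] F [ 0.6 -0.2 -0.2] w 65.6 g 0.0
scene 70 [228.7 292.2] [222.8 276.8] [221.  272.2]
scene 26 [243.8 280.9] [238.9 265.2] [237.4 260.5]
200 235
..........................................................................................
..........................................................................................
..........................................................................................
..........................................................................................
..........................................................................................
..........................................................................................
..........................................................................................
..........................................................................................
..........................................................................................
..........
[... 10551 characters left out ...]
.........................................................................########.#...........
...............................................................................#######.............#
..............................................................................########............##
..............................................................................########..........#.##
.............................................................................#########.........#..##
..............................................................................#######.........###...
..................................................................................##.........#####..
```

```bash
python3 -c "
from h import *
t=snap('top');pin(t,150,900,14,(176,480,130,310));s=snap('scene');pin(s,150,1500,14,(150,300,200,320))
for z in(20,30,40): print(z,*[ray(t,*p,z)[:2].round(0) for p in((206,188),(212,165))])
b=cv2.resize(t['img'][140:240,165:285],(720,600),interpolation=cv2.INTER_CUBIC)
cv2.imwrite('pics/last.png',np.hstack([cv2.resize(b,(400,333)),cv2.resize(s['img'][215:325,180:310],(394,333),interpolation=cv2.INTER_CUBIC)])[...,::-1])"
```

```text
blob 492 [367. 144.] px [360. 110.] [375. 173.] xy [ 860.6 -183.2] [ 694.5 -221.9] mid [ 777.6 -202.6] len 170.5 ang -166.9 w 7.569765648348331
blob 330 [207. 173.] px [213. 157.] [202. 187.] xy [736.9 197.5] [657.2 225.4] mid [697.1 211.4] len 84.4 ang 160.7 w 10.105808547439084
blob 151 [193. 197.] px [201. 196.] [186. 196.] xy [633.2 226.4] [633.1 264.9] mid [633.2 245.6] len 38.5 ang 90.2 w 10.066666666666666
blob 230 [325. 210.] px [323. 195.] [327. 226.] xy [638.6 -87.6] [557.9 -97.8] mid [598.2 -92.7] len 81.3 ang -172.8 w 7.27184003551668
blob 151 [184. 214.] px [185. 206.] [182. 223.] xy [609.  266.3] [566.  273.8] mid [587.5 270. ] len 43.6 ang 170.1 w 8.850018668687804
blob 630 [457. 301.] px [424. 294.] [472. 317.] xy [ 387.3 -342.9] [ 331.5 -463.9] mid [ 359.4 -403.4] len 133.2 ang -114.8 w 11.8101409587633
blob 185 [296. 263.] px [289. 255.] [304. 269.] xy [590.5  65.8] [534.4  75.1] mid [562.5  70.5] len 56.9 ang 170.6 w 9.021707546204574
blob 515 [224. 278.] px [215. 258.] [235. 297.] xy [729.9 188.3] [613.  232.3] mid [671.5 210.3] len 124.9 ang 159.4 w 11.871911474499612
blob 207 [232. 312.] px [225. 303.] [239. 320.] xy [619.2 257.4] [561.4 266.7] mid [590.3 262.1] len 58.5 ang 170.9 w 9.080321825120354
20 [655. 213.] [714. 199.]
30 [653. 210.] [712. 196.]
40 [652. 208.] [711. 194.]
```

View pics/last.png

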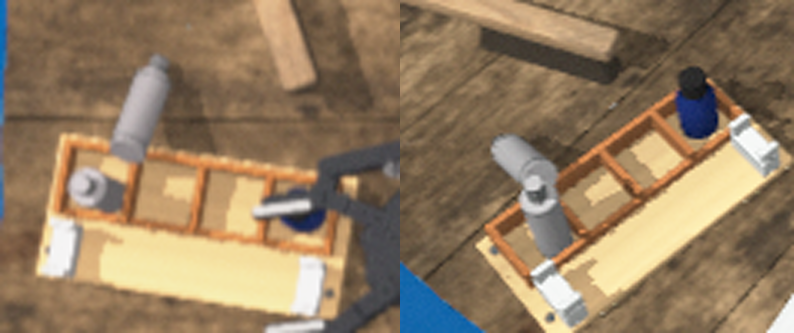

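Pin A has tipped over the back wall. It now rests on the wall with its wide end at crop (130,150) and its stub on the bench at (160,62). Pin B and the bottle still stand, so I'll pick A up again.

Emit:
step_arm(plan=[[[-70.5,-9.0,0,0,0,0,60],[-70.5,-9.0,0,0,0,0,60],[-70.5,-9.0,0,0,0,0,60],[-70.5,-9.0,0,0,0,0,60],[-70.5,-9.0,0,0,0,0,60],[-70.5,-9.0,0,0,0,0,60],[-70.5,-9.0,0,0,0,0,60],[-70.5,-9.0,0,0,0,0,60],[-70.5,-9.0,0,0,0,0,60],[-70.5,-9.0,0,0,0,0,60]]])

```text
clock: 30.42
position: [554.4, 62.5, 271.1]
ee_rot: [0.658, 0.746, 0.07, -0.073]
wrist_force: [-0.4, 0.4, -1.2]
grip_width: 65.4
grasp_force: 0.0
```

Emit:
step_arm(plan=[[[-11.8,-1.5,0,0.04,0.03,0,60],[-11.8,-1.5,0,0.04,0.03,0,60],[-11.8,-1.5,0,0.04,0.03,0,60]]])

```text
clock: 30.67
position: [594.7, 96.5, 269.8]
ee_rot: [0.659, 0.752, 0.001, 0.002]
wrist_force: [-1.1, 0.0, 0.0]
grip_width: 65.4
grasp_force: 0.0
```

Emit:
step_arm(plan=[[[0,0,-71,0.09,0.09,-0.03,60],[0,0,-71,0.09,0.09,-0.03,60],[0,0,-71,0.09,0.09,-0.03,60],[0,0,-71,0.09,0.09,-0.03,60],[0,0,-71,0.09,0.09,-0.03,60],[0,0,-71,0.09,0.09,-0.03,60],[0,0,-71,0.09,0.09,-0.03,60],[0,0,-71,0.09,0.09,-0.03,60],[0,0,-71,0.09,0.09,-0.03,60],[0,0,-71,0.09,0.09,-0.03,60]]])

```text
clock: 31.5
position: [684.4, 181.0, 239.6]
ee_rot: [0.975, 0.224, -0.001, 0.001]
wrist_force: [0.2, 0.7, -0.6]
grip_width: 65.2
grasp_force: 0.0
```

```bash
python3 -c "
from h import *
q,R=pose();z=R[:,2];t=np.cross(z,[0,0,-1.]);print('untilt deg',np.degrees(np.arcsin(np.linalg.norm(t)))*t/np.linalg.norm(t))
t=snap('top');pin(t,150,900,14,(176,480,130,310))"
```

```text
t 31.5 p [684.4 181.  239.6] z [-0.001 -0.003 -1.   ] y [ 0.436 -0.9    0.002] yang -64.1 q [ 0.15  0.71  0.94 -0.    1.49  1.27] F [ 0.2  0.7 -0.6] w 65.2 g 0.0
untilt deg [ 0.16319221 -0.07005264  0.        ]
blob 799 [373. 159.] px [366. 109.] [386. 188.] xy [ 864.8 -199.6] [ 656.1 -249.1] mid [ 760.4 -224.3] len 214.6 ang -166.7 w 9.745972615263463
blob 309 [207. 173.] px [212. 158.] [202. 187.] xy [732.9 198.9] [657.2 225.4] mid [695.1 212.1] len 80.2 ang 160.7 w 9.962627277866085
blob 365 [393. 264.] px [376. 260.] [412. 270.] xy [ 472.9 -223.5] [ 448.6 -313.8] mid [ 460.7 -268.7] len 93.5 ang -105.0 w 9.885137935722701
blob 658 [457. 301.] px [424. 294.] [472. 317.] xy [ 387.3 -342.9] [ 331.5 -463.9] mid [ 359.4 -403.4] len 133.2 ang -114.8 w 12.335036112486113
```

Emit:
step_arm(plan=[[[0,0,-40,0.022,0.024,-0.05,60],[0,0,-40,0.022,0.024,-0.05,60],[0,0,-40,0.022,0.024,-0.05,60],[0,0,-40,0.022,0.024,-0.05,60],[0,0,-40,0.022,0.024,-0.05,60],[0,0,-40,0.022,0.024,-0.05,60]]])

```text
clock: 32.05
position: [706.8, 205.3, 189.5]
ee_rot: [0.993, -0.122, -0.002, 0.002]
wrist_force: [-0.6, 0.2, 0.6]
grip_width: 65.1
grasp_force: 0.0
```

Emit:
step_arm(plan=[[[4.8,19.4,0,0.0,0.0,-0.06,60],[4.8,19.4,0,0.0,0.0,-0.06,60],[4.8,19.4,0,0.0,0.0,-0.06,60],[4.8,19.4,0,0.0,0.0,-0.06,60],[4.8,19.4,0,0.0,0.0,-0.06,60]]])

```text
clock: 32.47
position: [708.1, 204.9, 127.0]
ee_rot: [0.978, -0.117, -0.173, -0.019]
wrist_force: [-0.2, 0.0, 0.1]
grip_width: 65.4
grasp_force: 0.0
```

```bash
python3 -c "
from h import *
q,R=pose();s=snap('wrist','w7.png');pin(s,600,30000,14)
tip=np.array([735,198,6.3]);a=np.array([.873,-.216,-.438]);print('pred tip,wide',proj(s,tip),proj(s,tip-92*a), 'tcp',proj(s,q['position']+13*R[:,2]))"
```

```text
t 32.47 p [708.1 204.9 127. ] z [-0.335  0.078 -0.939] y [-0.236 -0.972  0.003] yang -103.7 q [0.13 1.07 0.54 0.13 1.86 1.96] F [-0.2  0.   0.1] w 65.4 g 0.0
blob 8844 [308. 234.] px [289. 118.] [297. 343.] xy [740.1 213.2] [463.8 284.8] mid [602. 249.] len 285.5 ang 165.5 w 39.18865898810162
blob 639 [222. 279.] px [232. 251.] [212. 304.] xy [631.3 298.4] [562.1 350.3] mid [596.7 324.4] len 86.6 ang 143.1 w 11.292020894719492
blob 3068 [456. 279.] px [390. 273.] [524. 290.] xy [567.6 163.3] [508.2  33.7] mid [537.9  98.5] len 142.5 ang -114.6 w 22.669210366542853
blob 1338 [354. 274.] px [383. 271.] [321. 275.] xy [571.3 169.8] [579.8 227.7] mid [575.5 198.7] len 58.6 ang 81.6 w 21.842952592984695
blob 1271 [361. 342.] px [398. 334.] [323. 349.] xy [455.  164.7] [442.7 257. ] mid [448.8 210.8] len 93.1 ang 97.6 w 16.703235830913545
blob 1900 [613. 380.] px [639. 380.] [573. 380.] xy [ 252.2 -155.8] [274.9 -65.2] mid [ 263.5 -110.5] len 93.4 ang 75.9 w 28.78787878787879
blob 680 [460. 391.] px [482. 390.] [440. 390.] xy [273.6  56.9] [288.6 116.7] mid [281.1  86.8] len 61.6 ang 75.9 w 16.19047619047619
pred tip,wide [312.83981708 115.25717253] [312.62690454 244.07944649] tcp [311.99930413 271.31108793]
```

```bash
python3 -c "
from h import *
s=snap('wrist');m=cv2.cvtColor(s['img'],cv2.COLOR_RGB2HSV);w=(m[...,1]<50)&(m[...,2]>85)
n,l=cv2.connectedComponents(w.astype(np.uint8))
for r in range(100,350,6):
  c=np.where(w[r,220:420])[0]+220
  if len(c):
    g=np.split(c,np.where(np.diff(c)>2)[0]+1); print(r,[(x[0],x[-1]) for x in g if len(x)>4])
"
```

```text
118 [(np.int64(307), np.int64(326))]
124 [(np.int64(307), np.int64(327))]
130 [(np.int64(307), np.int64(327))]
136 [(np.int64(308), np.int64(327))]
142 [(np.int64(308), np.int64(327))]
148 [(np.int64(298), np.int64(338))]
154 [(np.int64(299), np.int64(338))]
160 [(np.int64(299), np.int64(338))]
166 [(np.int64(300), np.int64(338))]
172 [(np.int64(300), np.int64(338))]
178 [(np.int64(300), np.int64(339))]
184 [(np.int64(301), np.int64(339))]
190 [(np.int64(301), np.int64(339))]
196 [(np.int64(301), np.int64(339)), (np.int64(384), np.int64(418))]
202 [(np.int64(282), np.int64(339))]
208 [(np.int64(247), np.int64(267)), (np.int64(302), np.int64(340))]
214 [(np.int64(249), np.int64(255)), (np.int64(302), np.int64(340))]
220 [(np.int64(303), np.int64(340))]
226 [(np.int64(303), np.int64(340))]
232 [(np.int64(294), np.int64(340)), (np.int64(411), np.int64(419))]
238 [(np.int64(291), np.int64(341)), (np.int64(411), np.int64(419))]
244 [(np.int64(290), np.int64(341))]
250 [(np.int64(290), np.int64(325))]
256 [(np.int64(228), np.int64(239)), (np.int64(289), np.int64(321)), (np.int64(391), np.i
[... 442 characters left out ...]
27)), (np.int64(266), np.int64(381)), (np.int64(403), np.int64(414))]
286 [(np.int64(220), np.int64(224)), (np.int64(268), np.int64(322)), (np.int64(406), np.int64(418))]
292 [(np.int64(271), np.int64(322)), (np.int64(409), np.int64(419))]
298 [(np.int64(277), np.int64(322)), (np.int64(410), np.int64(419))]
304 [(np.int64(278), np.int64(322)), (np.int64(409), np.int64(416))]
310 [(np.int64(277), np.int64(321))]
316 [(np.int64(278), np.int64(317))]
322 [(np.int64(293), np.int64(313))]
328 [(np.int64(293), np.int64(313)), (np.int64(380), np.int64(395))]
334 [(np.int64(293), np.int64(313)), (np.int64(349), np.int64(397))]
340 [(np.int64(324), np.int64(398))]
346 [(np.int64(324), np.int64(376))]
```

Emit:
step_arm(plan=[[[0,0,0,-0.003,-0.005,-0.03,60],[0,0,0,-0.003,-0.005,-0.06,60],[0,0,0,-0.003,-0.005,-0.08,60],[0,0,0,-0.003,-0.005,-0.094,60],[0,0,0,-0.003,-0.005,-0.094,60],[0,0,0,-0.003,-0.005,-0.094,60]]])

```text
clock: 33.07
position: [705.0, 202.5, 38.7]
ee_rot: [0.978, -0.116, -0.171, -0.019]
wrist_force: [0.2, -0.4, 0.5]
grip_width: 65.3
grasp_force: 0.0
```

Emit:
step_arm(plan=[[[0,0,0,0,0,0,255],[0,0,0,0,0,0,255],[0,0,0,0,0,0,255],[0,0,0,0,0,0,255],[0,0,0,0,0,0,255],[0,0,0,0,0,0,255],[0,0,0,0,0,0,255]]])

```text
clock: 33.65
position: [705.9, 202.0, 38.3]
ee_rot: [0.978, -0.117, -0.171, -0.019]
wrist_force: [1.9, 0.1, 6.8]
grip_width: 25.7
grasp_force: 58.7
```

```bash
python3 -c "
from h import *
pose()"
```

```text
t 33.65 p [705.9 202.   38.3] z [-0.33   0.078 -0.941] y [-0.235 -0.972  0.002] yang -103.6 q [0.13 1.13 0.66 0.12 1.68 1.93] F [1.9 0.1 6.8] w 25.7 g 58.7
```

Emit:
step_arm(plan=[[[0,0,0,0,0,0.03,255],[0,0,0,0,0,0.07,255],[0,0,0,0,0,0.11,255],[0,0,0,0,0,0.15,255],[-4.8,-19.4,0,-0.04,-0.02,0.19,255],[-4.8,-19.4,0,-0.08,-0.04,0.21,255],[-4.8,-19.4,0,-0.1,-0.07,0.21,255],[-4.8,-19.4,0,-0.13,-0.1,0.21,255]]])

```text
clock: 34.32
position: [622.6, 143.5, 235.8]
ee_rot: [0.993, -0.119, -0.004, 0.002]
wrist_force: [1.8, 0.1, -0.7]
grip_width: 25.7
grasp_force: 59.3
```

Emit:
step_arm(plan=[[[0,0,71,0,0,0,255],[0,0,71,0,0,0,255],[0,0,71,0,0,0,255],[0,0,71,0,0,0,255],[0,0,71,0,0,0,255],[0,0,71,0,0,0,255],[0,0,71,0,0,0,255],[0,0,71,0,0,0,255],[0,0,71,0,0,0,255],[0,0,71,0,0,0,255]]])

```text
clock: 35.15
position: [622.6, 143.2, 234.6]
ee_rot: [0.876, 0.482, -0.005, 0.005]
wrist_force: [0.6, -0.2, -2.5]
grip_width: 26.0
grasp_force: 59.2
```

Emit:
step_arm(plan=[[[0,0,43,0,0,0,255],[0,0,43,0,0,0,255],[0,0,43,0,0,0,255],[0,0,43,0,0,0,255],[0,0,43,0,0,0,255],[0,0,43,0,0,0,255],[0,0,43,0,0,0,255]]])

```text
clock: 35.73
position: [622.6, 143.2, 234.7]
ee_rot: [0.639, 0.769, -0.003, 0.006]
wrist_force: [0.2, 0.2, -2.9]
grip_width: 25.6
grasp_force: 59.2
```

```bash
python3 -c "
from h import *
q,R=pose();z=R[:,2];t=np.cross(z,[0,0,-1.]);print('untilt deg',np.degrees(np.linalg.norm(t))*t/np.linalg.norm(t))
t=snap('top');pin(t,150,900,14,(176,480,130,310))"
```

```text
t 35.73 p [622.6 143.2 234.7] z [ 0.006 -0.013 -1.   ] y [0.983 0.182 0.004] yang 10.5 q [ 0.11  0.57  1.21 -0.01  1.36 -0.07] F [ 0.2  0.2 -2.9] w 25.6 g 59.2
untilt deg [0.72403994 0.36382083 0.        ]
blob 796 [373. 158.] px [366. 109.] [386. 188.] xy [ 864.8 -199.6] [ 656.1 -249.1] mid [ 760.4 -224.3] len 214.6 ang -166.7 w 9.709379476532813
blob 247 [231. 188.] px [241. 185.] [220. 190.] xy [663.5 123.5] [649.4 178.3] mid [656.5 150.9] len 56.6 ang 104.4 w 11.19128294353273
blob 302 [210. 211.] px [210. 199.] [210. 225.] xy [626.9 204.4] [560.1 203. ] mid [593.5 203.7] len 66.8 ang -178.8 w 11.615384615384615
blob 358 [393. 264.] px [376. 260.] [412. 269.] xy [ 471.9 -223.4] [ 449.6 -314.1] mid [ 460.8 -268.7] len 93.4 ang -103.8 w 9.710999129039832
blob 639 [457. 301.] px [424. 295.] [472. 317.] xy [ 385.7 -342.5] [ 331.4 -463.6] mid [ 358.5 -403.1] len 132.7 ang -114.2 w 12.026578945138962
```

Emit:
step_arm(plan=[[[69.8,12.9,0,-0.04,0,0.02,255],[69.8,12.9,0,-0.04,0,0.02,255],[69.8,12.9,0,-0.04,0,0.02,255],[69.8,12.9,0,-0.04,0,0.02,255],[69.8,12.9,0,-0.04,0,0.02,255],[69.8,12.9,0,-0.04,0,0.02,255],[69.8,12.9,0,-0.04,0,0.02,255],[69.8,12.9,0,-0.04,0,0.02,255],[69.8,12.9,0,-0.04,0,0.02,255],[69.8,12.9,0,-0.04,0,0.02,255]]])

```text
clock: 36.62
position: [583.5, 142.0, 255.1]
ee_rot: [0.527, 0.624, 0.369, -0.443]
wrist_force: [0.0, -0.7, -3.6]
grip_width: 25.5
grasp_force: 59.8
```

Emit:
step_arm(plan=[[[13.8,2.6,0,0,0.0,0,255],[13.8,2.6,0,0,0.0,0,255],[13.8,2.6,0,0,0.0,0,255]]])

```text
clock: 36.87
position: [582.6, 142.3, 250.7]
ee_rot: [0.48, 0.563, 0.428, -0.52]
wrist_force: [-1.0, 1.2, -3.7]
grip_width: 25.8
grasp_force: 59.9
```

Emit:
step_arm(plan=[[[0,0,-70,0.03,0.033,-0.04,255],[0,0,-70,0.03,0.033,-0.04,255],[0,0,-70,0.03,0.033,-0.04,255],[0,0,-70,0.03,0.033,-0.04,255],[0,0,-70,0.03,0.033,-0.04,255],[0,0,-70,0.03,0.033,-0.04,255],[0,0,-70,0.03,0.033,-0.04,255],[0,0,-70,0.03,0.033,-0.04,255],[0,0,-70,0.03,0.033,-0.04,255],[0,0,-70,0.03,0.033,-0.04,255]]])

```text
clock: 37.7
position: [612.3, 176.1, 216.1]
ee_rot: [0.718, 0.19, 0.647, -0.175]
wrist_force: [0.5, 2.0, -1.2]
grip_width: 26.0
grasp_force: 59.9
```

```bash
cat > lean.py <<'E'
from h import *
# args: contact depth, grip coordinate on pin, lean list -> predicted stub tip pixels; plus mask near
import sys
D,k=float(sys.argv[1]),float(sys.argv[2])
q,R=pose();d=R[:,2];H=np.array([d[0],d[1],0]);H/=np.linalg.norm(H);c=q['position']+D*d
print('contact',c.round(1),'H',H.round(3))
for n in('scene','top'):
  s=snap(n)
  for L in(-15,0,10,20):
    t=np.radians(L);a=np.sin(t)*H+np.cos(t)*np.array([0,0,1]);print(n,L,'tip',proj(s,c+(46-k)*a).round(1),'wide',proj(s,c-(46+k)*a).round(1))
  m=cv2.cvtColor(s['img'],cv2.COLOR_RGB2HSV); p=proj(s,c+20*np.array([0,0,1])).astype(int)
  w=((m[...,1]<40)&(m[...,2]>90))[p[1]-18:p[1]+24,p[0]-24:p[0]+16]
  print(p-[24,18]);print('\n'.join(''.join('#' if x else '.' for x in r) for r in w))
E
python3 lean.py 16 7
```

```text
t 37.7 p [612.3 176.1 216.1] z [ 0.862  0.496 -0.102] y [ 0.498 -0.867 -0.005] yang -60.1 q [-0.13  0.65  2.24  2.46  1.27 -1.41] F [ 0.5  2.  -1.2] w 26.0 g 59.9
contact [626.1 184.  214.4] H [0.867 0.499 0.   ]
scene -15 tip [232.3 219.3] wide [228.9 243.5]
scene 0 tip [227.2 218.3] wide [235.2 244.8]
scene 10 tip [223.9 218.1] wide [239.3 245.1]
scene 20 tip [220.9 218.2] wide [243.2 245. ]
[204 206]
........................................
........................................
........................................
........................................
........................................
........................................
........................................
........................................
........................................
........................................
........................................
...................####.................
..................######................
.................#######................
.................######.################
.................#######.###############
..................####.##.#####.....#
[... 2236 characters left out ...]
###
..............########.#################
..............###.####...###############
..............###.#####..###############
...............###.#####..#############.
................########..#############.
..................#.#####..############.
....................#####..##..#######..
.....................#####......#####...
.....................#####..............
........#.............####..............
........#######......#####..............
........########.......##...............
.........########.......................
.........########.......................
.........########.......................
........#########.......................
........#########...#...................
```

Emit:
step_arm(plan=[[[0,0,0,0.007,0.007,-0.03,255],[0,0,0,0.007,0.007,-0.06,255],[0,0,0,0.007,0.007,-0.09,255],[0,0,0,0.007,0.007,-0.115,255],[0,0,0,0.007,0.007,-0.13,255],[0,0,0,0.007,0.007,-0.142,255],[0,0,0,0.007,0.007,-0.144,255],[0,0,0,0.007,0.007,-0.144,255]]])

```text
clock: 38.47
position: [620.6, 183.4, 71.1]
ee_rot: [0.716, 0.192, 0.647, -0.178]
wrist_force: [0.3, -0.1, -1.9]
grip_width: 25.7
grasp_force: 60.0
```

Emit:
step_arm(plan=[[[0,0,0,0,0,-0.002,255],[0,0,0,0,0,-0.003,255],[0,0,0,0,0,-0.004,255]]])

```text
clock: 38.72
position: [620.3, 183.3, 68.3]
ee_rot: [0.716, 0.192, 0.648, -0.176]
wrist_force: [-0.6, 0.2, -2.3]
grip_width: 25.8
grasp_force: 60.0
```

Emit:
step_arm(plan=[[[0,0,0,0,0,-0.001,255],[0,0,0,0,0,-0.002,255],[0,0,0,0,0,-0.002,255]]])

```text
clock: 38.97
position: [620.3, 183.4, 66.4]
ee_rot: [0.716, 0.192, 0.648, -0.176]
wrist_force: [-0.4, 0.5, 3.9]
grip_width: 25.6
grasp_force: 60.1
```

Emit:
step_arm(plan=[[[0,0,0,0,0,-0.001,255],[0,0,0,0,0,-0.002,255],[0,0,0,0,0,-0.002,255]]])

```text
clock: 39.22
position: [620.6, 183.5, 66.0]
ee_rot: [0.714, 0.192, 0.65, -0.176]
wrist_force: [-1.9, 0.2, 10.8]
grip_width: 25.8
grasp_force: 60.3
```

Emit:
step_arm(plan=[[[0,0,0,-0.001,-0.0005,-0.003,255],[0,0,0,-0.003,-0.0015,-0.005,255],[0,0,0,-0.005,-0.003,-0.006,255],[0,0,0,-0.007,-0.004,-0.006,255],[0,0,0,-0.007,-0.004,-0.006,255]]])

```text
clock: 39.63
position: [615.1, 179.8, 64.4]
ee_rot: [0.71, 0.192, 0.654, -0.177]
wrist_force: [3.2, 3.6, 22.5]
grip_width: 25.8
grasp_force: 59.4
```

```bash
python3 lean.py 16 7 | grep -v '\.\.\.\.'|head -20
```

```text
t 39.63 p [615.1 179.8  64.4] z [ 0.861  0.502 -0.081] y [ 0.504 -0.864  0.001] yang -59.7 q [-0.12  1.08  2.17  2.5   1.58 -1.64] F [ 3.2  3.6 22.5] w 25.8 g 59.4
contact [628.9 187.8  63.1] H [0.864 0.504 0.   ]
scene -15 tip [242.1 261. ] wide [238.4 279.5]
scene 0 tip [237.6 260.2] wide [244.  280.6]
scene 10 tip [234.8 259.9] wide [247.6 280.9]
scene 20 tip [232.1 260. ] wide [251.  280.9]
[215 246]
top -15 tip [210.7 198.4] wide [213.5 193.7]
top 0 tip [208.6 194.7] wide [216.3 198.4]
top 10 tip [207.2 192.3] wide [217.9 201.4]
top 20 tip [206.1 190. ] wide [219.4 204.3]
[186 177]
################..###################...
.##############...###################...
..##############..####################..
```

```bash
python3 lean.py 16 7 | tail -n +7
```

```text
[214 246]
........................................
........................................
........................................
....................................##..
...................................#....
........................................
........................................
........................................
........................................
........................................
........................................
........................................
.....................###................
....................#####...............
...................######.#######.......
...................######.##############
...................#####..#####.########
....................####...####.........
...................#####...####.........
...................####...#####.........
...................############.........
...................###########.##.......
...................##############.......
....................#########.####......
.....................#######.######.....
......................#############.....
......................##
[... 1839 characters left out ...]
#..
.........######...#####...############..
...................#####...##########...
...................#####....#######.....
....................####.....####.......
#...................#####...............
##..................#####...............
###..................#####..............
###..................#####..............
###....................##...............
###.....................................
###...................#.................
###.....................................
###.....................................
##......................................
##......................................
##......................................
##........................#.............
```

Emit:
step_arm(plan=[[[0,0,0,-0.002,-0.001,-0.002,255],[0,0,0,-0.004,-0.002,-0.003,255],[0,0,0,-0.006,-0.003,-0.003,255],[0,0,0,-0.006,-0.0035,-0.003,255]]])

```text
clock: 40.17
position: [609.1, 175.6, 60.6]
ee_rot: [0.711, 0.192, 0.654, -0.176]
wrist_force: [2.6, 2.0, 20.2]
grip_width: 25.9
grasp_force: 60.3
```

```bash
python3 lean.py 16 7 | sed -n '1,6p;20,30p;50,75p'
```

```text
t 40.17 p [609.1 175.6  60.6] z [ 0.862  0.501 -0.084] y [ 0.503 -0.865  0.001] yang -59.8 q [-0.13  1.1   2.19  2.49  1.6  -1.66] F [ 2.6  2.  20.2] w 25.9 g 60.3
contact [622.9 183.6  59.2] H [0.865 0.502 0.   ]
scene -15 tip [245.6 262.1] wide [241.6 280.4]
scene 0 tip [241.1 261.3] wide [247.2 281.5]
scene 10 tip [238.3 261. ] wide [250.8 281.9]
scene 20 tip [235.6 261.1] wide [254.3 281.9]
.....................#####..............
....................######..............
....................###########.........
....................######.#############
....................####...#############
...................###.#...####.........
...................#####...####.........
...................#####..#####.........
...................#############........
...................###########.#........
....................#############.......
top -15 tip [212.8 201. ] wide [215.4 196.2]
top 0 tip [210.6 197.3] wide [218.2 200.9]
top 10 tip [209.3 194.9] wide [219.8 203.9]
top 20 tip [208.2 192.7] wide [221.3 206.8]
[188 180]
........................................
........................................
........................................
........................................
........................................
........................................
........................................
........................................
........................................
........................................
........................................
######..................................
########..............####..............
#########...........########..##........
###########........#############........
#############......##############.......
##############....################......
##############....################......
##############....#################.....
#############.....#################.....
#############....###################....
```

Emit:
step_arm(plan=[[[0,0,0,0,0,0.002,255],[0,0,0,0,0,0.005,255],[0,0,0,0,0,0.006,255],[0,0,0,0,0,0.006,255]]])

```text
clock: 40.6
position: [608.3, 175.3, 61.1]
ee_rot: [0.716, 0.192, 0.648, -0.175]
wrist_force: [8.1, 2.6, -1.2]
grip_width: 25.8
grasp_force: 59.4
```

Emit:
step_arm(plan=[[[0,0,0,0,0,0.001,172],[0,0,0,0,0,0.001,167],[0,0,0,0,0,0.001,162],[0,0,0,0,0,0.001,157],[0,0,0,0,0,0.001,150],[0,0,0,0,0,0.001,145],[0,0,0,0,0,0.001,145]]])

```text
clock: 41.18
position: [606.9, 175.8, 61.1]
ee_rot: [0.717, 0.192, 0.647, -0.176]
wrist_force: [-0.5, 0.4, -0.2]
grip_width: 36.6
grasp_force: 0.0
```

```bash
python3 lean.py 16 3
```

```text
t 41.18 p [606.9 175.8  61.1] z [ 0.86   0.5   -0.101] y [ 0.503 -0.865 -0.004] yang -59.8 q [-0.13  1.08  2.2   2.49  1.58 -1.65] F [-0.5  0.4 -0.2] w 36.6 g 0.0
contact [620.6 183.8  59.5] H [0.864 0.503 0.   ]
scene -15 tip [246.4 261.8] wide [242.4 280.2]
scene 0 tip [241.5 260.8] wide [247.5 281.2]
scene 10 tip [238.3 260.6] wide [250.9 281.5]
scene 20 tip [235.3 260.6] wide [254.1 281.5]
[219 248]
........................................
...............................##.......
..............................#.........
........................................
........................................
........................................
........................................
........................................
........................................
........................................
........................................
........................###.............
......................##################
......................##################
......................#########.......##
.....................######.###.........
.....................#####..#####....
[... 2236 characters left out ...]
###
...............#####..........#.........
................#####...................
#...............#####...................
#.................####..................
#.................#####.................
#..................####.................
#.................######................
#...................####................
#...................####................
.....................##.................
........................................
....................#...................
........................................
........................................
........................................
........................................
.......................................#
```

Emit:
step_arm(plan=[[[0,0,0,0,0,0,132],[0,0,0,0,0,0,132],[0,0,0,-0.007,-0.004,0.001,132],[0,0,0,-0.014,-0.008,0.001,132],[0,0,0,-0.021,-0.012,0.002,132],[0,0,0,-0.028,-0.016,0.003,132],[0,0,0,-0.042,-0.024,0.005,132],[0,0,0,-0.056,-0.033,0.008,132],[0,0,0,-0.06,-0.035,0.03,132],[0,0,0,-0.06,-0.035,0.06,132]]])

```text
clock: 42.12
position: [545.7, 139.3, 118.9]
ee_rot: [0.719, 0.19, 0.645, -0.177]
wrist_force: [0.7, 0.6, 0.3]
grip_width: 41.0
grasp_force: 0.0
```

```bash
cat > chk.py <<'E'
from h import *
o=np.array([625,163]);e=np.array([.99,-.141]);f=np.array([.141,.99])
s=snap('scene')
for y in(70,26,-26): print(y,*[proj(s,[*(o+y*f),z]).round(1) for z in(10,102)])
m=cv2.cvtColor(s['img'],cv2.COLOR_RGB2HSV)
w=((m[...,1]<40)&(m[...,2]>70))[245:302,205:275];print('205 245');print('\n'.join(''.join('#' if x else '.' for x in r) for r in w))
t=snap('top');pin(t,150,900,14,(176,480,130,310))
E
python3 chk.py; python3 -c "
from h import *
pose()"
```

```text
70 [228.7 292.2] [221.  272.2]
26 [243.8 280.9] [237.4 260.5]
-26 [260.8 268.2] [255.9 247.3]
205 245
......................................................................
......................................................................
......................................................................
......................................................................
.............................................##.....................##
............................................#.......................##
......................................................................
......................................................................
......................................................................
......................................................................
......................................................................
......................................................................
......................................................................
......................................................................
....
[... 3079 characters left out ...]
109.] [386. 188.] xy [ 864.8 -199.6] [ 656.1 -249.1] mid [ 760.4 -224.3] len 214.6 ang -166.7 w 9.782565753994115
blob 154 [193. 197.] px [201. 196.] [186. 196.] xy [634.5 226.4] [634.4 264.9] mid [634.5 245.7] len 38.5 ang 90.2 w 10.266666666666667
blob 365 [393. 264.] px [376. 260.] [412. 269.] xy [ 472.1 -222.8] [ 449.6 -314.1] mid [ 460.8 -268.4] len 94.0 ang -103.8 w 9.836166621109136
blob 630 [457. 300.] px [424. 294.] [472. 317.] xy [ 387.4 -342.8] [ 331.5 -463.9] mid [ 359.5 -403.3] len 133.4 ang -114.8 w 11.796783345857465
t 42.22 p [546.3 140.  124.4] z [ 0.861  0.499 -0.098] y [ 0.501 -0.865 -0.003] yang -59.9 q [-0.28  0.96  2.4   2.34  1.63 -1.73] F [ 0.6 -0.3  0.1] w 41.3 g 0.0
```

Emit:
step_arm(plan=[[[0,0,0,0,0,0.08,100],[0,0,0,0,0,0.12,100],[0,0,0,0,0,0.13,100]]])

```text
clock: 42.47
position: [546.6, 140.2, 243.9]
ee_rot: [0.719, 0.19, 0.645, -0.177]
wrist_force: [1.3, 0.4, 1.1]
grip_width: 52.2
grasp_force: 0.0
```

Emit:
step_arm(plan=[[[0,0,70,0,-0.06,0.0,60],[0,0,70,0,-0.06,0.0,60],[0,0,70,0,-0.06,0.0,60],[0,0,70,0,-0.06,0.0,60],[0,0,70,0,-0.06,0.0,60],[0,0,70,0,-0.06,0.0,60],[0,0,70,0,-0.06,0.0,60],[0,0,70,0,-0.06,0.0,60],[0,0,70,0,-0.06,0.0,60],[0,0,70,0,-0.06,0.0,60]]])

```text
clock: 43.3
position: [546.4, 79.3, 245.3]
ee_rot: [0.501, 0.546, 0.451, -0.498]
wrist_force: [0.1, 0.7, 0.5]
grip_width: 65.0
grasp_force: 0.0
```

Emit:
step_arm(plan=[[[-69.9,-12.3,0,0,0,0,60],[-69.9,-12.3,0,0,0,0,60],[-69.9,-12.3,0,0,0,0,60],[-69.9,-12.3,0,0,0,0,60],[-69.9,-12.3,0,0,0,0,60],[-69.9,-12.3,0,0,0,0,60],[-69.9,-12.3,0,0,0,0,60],[-69.9,-12.3,0,0,0,0,60],[-69.9,-12.3,0,0,0,0,60],[-69.9,-12.3,0,0,0,0,60]]])

```text
clock: 44.13
position: [546.4, 80.0, 246.1]
ee_rot: [0.646, 0.753, 0.105, -0.06]
wrist_force: [0.8, 0.2, 0.1]
grip_width: 65.6
grasp_force: 0.0
```

```bash
python3 -c "
from h import *
q,R=pose();z=R[:,2];t=np.cross(z,[0,0,-1.]);print('untilt deg',np.degrees(np.linalg.norm(t))*t/np.linalg.norm(t))"
```

```text
t 44.13 p [546.4  80.  246.1] z [ 0.045  0.235 -0.971] y [0.987 0.142 0.081] yang 8.2 q [-0.12  0.37  1.53  0.26  1.24 -0.36] F [0.8 0.2 0.1] w 65.6 g 0.0
untilt deg [-13.45869771   2.5979826    0.        ]
```

Emit:
step_arm(plan=[[[-13.5,2.6,0,0,-0.06,0,60],[-13.5,2.6,0,0,-0.06,0,60],[-13.5,2.6,0,0,-0.06,0,60]]])

```text
clock: 44.38
position: [546.5, 19.8, 245.6]
ee_rot: [0.651, 0.759, -0.0, -0.002]
wrist_force: [-0.6, 0.8, -0.7]
grip_width: 65.2
grasp_force: 0.0
```

Emit:
step_arm(plan=[[[0,0,-71,-0.04,-0.13,0,60],[0,0,-71,-0.04,-0.13,0,60],[0,0,-71,-0.04,-0.13,0,60],[0,0,-71,-0.04,-0.13,0,60],[0,0,-71,-0.04,-0.13,0,60],[0,0,-71,-0.04,-0.13,0,60],[0,0,-71,-0.04,-0.13,0,60],[0,0,-71,-0.04,-0.13,0,60],[0,0,-71,-0.04,-0.13,0,60],[0,0,-71,-0.04,-0.13,0,60]]])

```text
clock: 45.22
position: [506.1, -108.7, 244.7]
ee_rot: [0.972, 0.236, 0.003, -0.003]
wrist_force: [0.2, 0.1, 0.1]
grip_width: 65.1
grasp_force: 0.0
```

Emit:
step_arm(plan=[[[0,0,-71,-0.047,-0.166,-0.05,60],[0,0,-71,-0.047,-0.166,-0.05,60],[0,0,-71,-0.047,-0.166,-0.05,60],[0,0,-71,-0.047,-0.166,-0.05,60],[0,0,-71,-0.047,-0.166,-0.05,60],[0,0,-71,-0.047,-0.166,-0.05,60],[0,0,-71,-0.047,-0.166,-0.05,60],[0,0,-71,-0.047,-0.166,-0.05,60],[0,0,-71,-0.047,-0.166,-0.05,60],[0,0,-71,-0.047,-0.166,-0.05,60]]])

```text
clock: 46.05
position: [459.1, -274.5, 194.7]
ee_rot: [0.928, -0.372, 0.002, -0.0]
wrist_force: [-0.1, 0.2, 0.7]
grip_width: 65.3
grasp_force: 0.0
```

Emit:
step_arm(plan=[[[0,0,-60,0,0,-0.06,60],[0,0,-60,0,0,-0.06,60],[0,0,-60,0,0,-0.06,60],[0,0,-60,0,0,-0.06,60],[0,0,-60,0,0,-0.06,60],[0,0,-60,0,0,-0.06,60],[0,0,-60,0,0,-0.06,60],[0,0,-60,0,0,-0.06,60],[0,0,-60,0,0,-0.06,60],[0,0,-60,0,0,-0.06,60]]])

```text
clock: 46.88
position: [459.1, -274.5, 134.9]
ee_rot: [-0.619, 0.785, 0.0, -0.002]
wrist_force: [0.1, -0.6, -0.3]
grip_width: 65.4
grasp_force: 0.0
```

```bash
python3 -c "
from h import *
q,R=pose();s=snap('wrist','w8.png');pin(s,1500,30000,14,(230,420,80,350));print('tcp13',proj(s,q['position']+13*R[:,2]))"; python3 chk.py | tail -5
```

```text
t 46.88 p [ 459.1 -274.5  134.9] z [-0.004 -0.002 -1.   ] y [-0.973  0.233  0.003] yang 166.5 q [-0.68  0.48  1.66 -0.01  1.    2.7 ] F [ 0.1 -0.6 -0.3] w 65.4 g 0.0
blob 3522 [315. 212.] px [314. 150.] [314. 267.] xy [ 447.7 -317. ] [ 470.8 -220.4] mid [ 459.3 -268.7] len 99.3 ang 76.6 w 30.102564102564102
tcp13 [312.74018972 274.91046991]
blob 798 [373. 159.] px [366. 109.] [386. 188.] xy [ 864.8 -199.6] [ 656.1 -249.1] mid [ 760.4 -224.3] len 214.6 ang -166.7 w 9.733774902353247
blob 154 [193. 197.] px [201. 196.] [186. 196.] xy [634.5 226.4] [634.4 264.9] mid [634.5 245.7] len 38.5 ang 90.2 w 10.266666666666667
blob 183 [385. 262.] px [376. 261.] [393. 264.] xy [ 470.7 -222.4] [ 462.3 -265.4] mid [ 466.5 -243.9] len 43.8 ang -101.1 w 10.603628309879547
blob 831 [231. 270.] px [277. 265.] [186. 275.] xy [459.3  29.6] [433.  260.4] mid [446.1 145. ] len 232.3 ang 96.5 w 9.066294650660655
blob 210 [393. 281.] px [398. 273.] [389. 290.] xy [ 440.1 -277.4] [ 396.9 -255.2] mid [ 418.5 -266.3] len 48.6 ang 152.8 w 10.920332012352517
```

Emit:
step_arm(plan=[[[0,0,0,-0.001,-0.003,-0.03,60],[0,0,0,-0.001,-0.003,-0.07,60],[0,0,0,-0.001,-0.003,-0.095,60],[0,0,0,-0.001,-0.003,-0.108,60],[0,0,0,-0.001,-0.003,-0.108,60],[0,0,0,-0.001,-0.003,-0.108,255],[0,0,0,-0.001,-0.003,-0.108,255],[0,0,0,-0.001,-0.003,-0.108,255],[0,0,0,-0.001,-0.003,-0.108,255],[0,0,0,-0.001,-0.003,-0.108,255]]])

```text
clock: 47.87
position: [459.6, -278.8, 29.7]
ee_rot: [-0.62, 0.784, -0.003, -0.003]
wrist_force: [-1.1, -0.2, 6.9]
grip_width: 25.9
grasp_force: 58.8
```

Emit:
step_arm(plan=[[[0,0,0,0,0,0,255],[0,0,0,0,0,0,255],[0,0,0,0,0,0.04,255],[0,0,0,0,0,0.08,255],[0,0,0,0,0,0.12,255],[0,0,0,0,0,0.16,255],[0,0,0,0,0,0.2,255],[0,0,0,0,0,0.22,255]]])

```text
clock: 48.53
position: [459.9, -278.9, 253.9]
ee_rot: [-0.621, 0.784, -0.006, -0.002]
wrist_force: [0.0, -0.6, -1.7]
grip_width: 25.5
grasp_force: 60.1
```

Emit:
step_arm(plan=[[[0,0,71,0.047,0.16,0,255],[0,0,71,0.047,0.16,0,255],[0,0,71,0.047,0.16,0,255],[0,0,71,0.047,0.16,0,255],[0,0,71,0.047,0.16,0,255],[0,0,71,0.047,0.16,0,255],[0,0,71,0.047,0.16,0,255],[0,0,71,0.047,0.16,0,255],[0,0,71,0.047,0.16,0,255],[0,0,71,0.047,0.16,0,255]]])

```text
clock: 49.37
position: [505.7, -118.0, 248.4]
ee_rot: [0.961, -0.275, 0.003, 0.002]
wrist_force: [-0.2, 0.3, -2.5]
grip_width: 26.1
grasp_force: 59.9
```

Emit:
step_arm(plan=[[[0,0,71,0.04,0.13,0,255],[0,0,71,0.04,0.13,0,255],[0,0,71,0.04,0.13,0,255],[0,0,71,0.04,0.13,0,255],[0,0,71,0.04,0.13,0,255],[0,0,71,0.04,0.13,0,255],[0,0,71,0.04,0.13,0,255],[0,0,71,0.04,0.13,0,255],[0,0,71,0.04,0.13,0,255],[0,0,71,0.04,0.13,0,255]]])

```text
clock: 50.2
position: [545.6, 11.9, 248.4]
ee_rot: [0.942, 0.334, 0.004, -0.001]
wrist_force: [-0.2, 0.2, -2.2]
grip_width: 25.3
grasp_force: 60.1
```

Emit:
step_arm(plan=[[[0,0,61,0,0.06,0,255],[0,0,61,0,0.06,0,255],[0,0,61,0,0.06,0,255],[0,0,61,0,0.06,0,255],[0,0,61,0,0.06,0,255],[0,0,61,0,0.06,0,255],[0,0,61,0,0.06,0,255],[0,0,61,0,0.06,0,255],[0,0,61,0,0.06,0,255],[0,0,61,0,0.06,0,255]]])

```text
clock: 51.03
position: [545.7, 71.8, 248.3]
ee_rot: [0.644, 0.765, 0.003, -0.002]
wrist_force: [0.3, -0.0, -1.8]
grip_width: 26.0
grasp_force: 60.1
```

```bash
python3 -c "
from h import *
pose()"
```

```text
t 51.03 p [545.7  71.8 248.3] z [ 0.     0.008 -1.   ] y [0.985 0.171 0.001] yang 9.8 q [-0.01  0.39  1.46  0.01  1.29 -0.19] F [ 0.3 -0.  -1.8] w 26.0 g 60.1
```

Emit:
step_arm(plan=[[[69.9,12.1,0,0,0.03,0.02,255],[69.9,12.1,0,0,0.03,0.02,255],[69.9,12.1,0,0,0.03,0.02,255],[69.9,12.1,0,0,0.03,0.02,255],[69.9,12.1,0,0,0.03,0.02,255],[69.9,12.1,0,0,0.03,0.02,255],[69.9,12.1,0,0,0.03,0.02,255],[69.9,12.1,0,0,0.03,0.02,255],[69.9,12.1,0,0,0.03,0.02,255],[69.9,12.1,0,0,0.03,0.02,255]]])

```text
clock: 51.87
position: [546.4, 100.6, 268.2]
ee_rot: [0.524, 0.619, 0.377, -0.447]
wrist_force: [-0.4, 0.5, -3.6]
grip_width: 25.7
grasp_force: 60.4
```

Emit:
step_arm(plan=[[[14.8,2.6,0,0,0,0,255],[14.8,2.6,0,0,0,0,255],[14.8,2.6,0,0,0,0,255]]])

```text
clock: 52.12
position: [545.7, 101.1, 264.8]
ee_rot: [0.472, 0.553, 0.44, -0.528]
wrist_force: [-1.1, 0.3, -3.4]
grip_width: 26.0
grasp_force: 60.4
```

Emit:
step_arm(plan=[[[0,0,-70,0.03,0.02,0,255],[0,0,-70,0.03,0.02,0,255],[0,0,-70,0.03,0.02,0,255],[0,0,-70,0.03,0.02,0,255],[0,0,-70,0.03,0.02,0,255],[0,0,-70,0.03,0.02,0,255],[0,0,-70,0.03,0.02,0,255],[0,0,-70,0.03,0.02,0,255],[0,0,-70,0.03,0.02,0,255],[0,0,-70,0.03,0.02,0,255]]])

```text
clock: 52.95
position: [574.8, 121.7, 268.8]
ee_rot: [0.706, 0.185, 0.661, -0.175]
wrist_force: [1.5, 1.4, -1.5]
grip_width: 25.9
grasp_force: 60.6
```

Emit:
step_arm(plan=[[[0,0,-38,0.03,0.01,-0.04,255],[0,0,-38,0.03,0.01,-0.04,255],[0,0,-38,0.03,0.01,-0.04,255],[0,0,-38,0.03,0.01,-0.04,255],[0,0,-38,0.03,0.01,-0.04,255],[0,0,-38,0.03,0.01,-0.04,255],[0,0,-38,0.03,0.01,-0.04,255],[0,0,-38,0.03,0.01,-0.04,255]]])

```text
clock: 53.62
position: [605.9, 134.9, 229.8]
ee_rot: [0.727, -0.055, 0.683, 0.046]
wrist_force: [-0.5, 0.9, -1.1]
grip_width: 25.8
grasp_force: 60.6
```

```bash
python3 lean.py 15.7 8.6
```

```text
t 53.62 p [605.9 134.9 229.8] z [ 0.988 -0.143 -0.062] y [-0.144 -0.99  -0.008] yang -98.3 q [ 0.3   0.65  2.24  3.6   1.28 -1.67] F [-0.5  0.9 -1.1] w 25.8 g 60.6
contact [621.4 132.6 228.8] H [ 0.99  -0.143  0.   ]
scene -15 tip [249.6 202.8] wide [249. 223.]
scene 0 tip [246.7 199.7] wide [253.  227.2]
scene 10 tip [244.8 198.1] wide [255.6 229.6]
scene 20 tip [243.1 196.9] wide [258.  231.4]
[223 187]
........................................
........................................
........................................
........................................
........................................
........................................
........................................
........................................
........................................
........................................
.......................##...............
.....................######.............
....................#######.............
....................########............
....................########............
.....................####...##..........
.....................#####..######.
[... 2238 characters left out ...]
...
######.......#####..##############......
#######......#####..##############......
######.......####...##############......
######.......####..########..#####......
######.......####..########..####.......
.............####..########..####.......
.............###..########...####.......
....................######...####.......
......................##......###.......
..............................#.........
........................................
#.......................................
........................................
........................................
........................................
........................................
........................................
```

Emit:
step_arm(plan=[[[0,0,0,0.003,0.0015,-0.04,255],[0,0,0,0.003,0.0015,-0.07,255],[0,0,0,0.003,0.0015,-0.1,255],[0,0,0,0.003,0.0015,-0.12,255],[0,0,0,0.003,0.0015,-0.135,255],[0,0,0,0.003,0.0015,-0.15,255],[0,0,0,0.003,0.0015,-0.158,255],[0,0,0,0.003,0.0015,-0.158,255]]])

```text
clock: 54.38
position: [609.2, 132.9, 68.8]
ee_rot: [0.728, -0.054, 0.682, 0.048]
wrist_force: [0.1, 0.2, -3.1]
grip_width: 25.8
grasp_force: 60.6
```

Emit:
step_arm(plan=[[[0,0,0,0,0,-0.002,255],[0,0,0,0,0,-0.003,255],[0,0,0,0,0,-0.003,255]]])

```text
clock: 54.63
position: [609.2, 133.2, 68.2]
ee_rot: [0.727, -0.054, 0.683, 0.048]
wrist_force: [0.0, -0.1, -1.4]
grip_width: 25.9
grasp_force: 60.6
```

Emit:
step_arm(plan=[[[0,0,0,0,0,-0.001,255],[0,0,0,0,0,-0.002,255],[0,0,0,0,0,-0.002,255]]])

```text
clock: 54.88
position: [609.1, 133.4, 65.8]
ee_rot: [0.727, -0.054, 0.683, 0.048]
wrist_force: [-0.8, 0.5, -0.5]
grip_width: 26.1
grasp_force: 60.6
```

```bash
python3 lean.py 15.7 8.6 | head -6
```

```text
t 54.88 p [609.1 133.4  65.8] z [ 0.988 -0.143 -0.062] y [-0.143 -0.99  -0.003] yang -98.2 q [ 0.29  1.09  2.17  3.57  1.62 -1.52] F [-0.8  0.5 -0.5] w 26.1 g 60.6
contact [624.6 131.1  64.8] H [ 0.99  -0.143  0.   ]
scene -15 tip [259.4 247.6] wide [258.1 261.8]
scene 0 tip [256.8 244.8] wide [261.6 265.7]
scene 10 tip [255.1 243.2] wide [263.9 268. ]
scene 20 tip [253.6 242. ] wide [266.1 269.8]
```

Emit:
step_arm(plan=[[[0,0,0,0,0.003,0,255],[0,0,0,0,0.003,-0.002,255],[0,0,0,-0.001,0.003,-0.004,255],[0,0,0,-0.003,0.003,-0.006,255],[0,0,0,-0.004,0.0035,-0.007,255],[0,0,0,-0.004,0.0035,-0.007,255]]])

```text
clock: 55.48
position: [607.0, 136.6, 64.8]
ee_rot: [0.721, -0.055, 0.689, 0.048]
wrist_force: [0.8, -3.7, 18.9]
grip_width: 25.7
grasp_force: 60.6
```

```bash
python3 lean.py 15.7 8.6 | head -50
```

```text
t 55.48 p [607.  136.6  64.8] z [ 0.988 -0.145 -0.045] y [-0.146 -0.989 -0.006] yang -98.4 q [ 0.3   1.11  2.16  3.59  1.64 -1.51] F [ 0.8 -3.7 18.9] w 25.7 g 60.6
contact [622.5 134.3  64.1] H [ 0.989 -0.145  0.   ]
scene -15 tip [259.1 249.2] wide [257.8 263.3]
scene 0 tip [256.5 246.3] wide [261.4 267.2]
scene 10 tip [254.8 244.8] wide [263.7 269.5]
scene 20 tip [253.3 243.5] wide [265.8 271.3]
[233 232]
.........######################.......##
.......################.###########.....
......##########################.#####..
....####################################
...#####.#.#####################.#######
..###############################.######
.###.###################################
..###################.##################
.##.###########.########################
########################################
########################################
########################################
#.######################################
########################################
########################################
########################################
################.################
[... 377 characters left out ...]
#########.##############################
########################################
########################################
#######.#########.######################
########################################
########################################
########################################
#######################################.
#############################.##########
###############################.########
##.#####################################
########################################
########################################
##########################.#.###########
########################################
########################################
top -15 tip [230.4 201.5] wide [237.8 195.5]
```

Emit:
step_arm(plan=[[[0,0,0,0,0,0.002,255],[0,0,0,0,0,0.004,255],[0,0,0,0,0,0.005,255],[0,0,0,0,0,0.005,255]]])

```text
clock: 55.92
position: [605.8, 137.0, 65.3]
ee_rot: [0.725, -0.054, 0.685, 0.048]
wrist_force: [3.1, -1.3, 8.1]
grip_width: 25.6
grasp_force: 60.3
```

Emit:
step_arm(plan=[[[0,0,0,0,0,0,172],[0,0,0,0,0,0,168],[0,0,0,0,0,0,164],[0,0,0,0,0,0,160],[0,0,0,0,0,0,157],[0,0,0,0,0,0,155],[0,0,0,0,0,0,155]]])

```text
clock: 56.5
position: [604.8, 136.7, 62.8]
ee_rot: [0.727, -0.053, 0.683, 0.048]
wrist_force: [-0.6, 0.1, 0.4]
grip_width: 33.2
grasp_force: 0.0
```

```bash
python3 lean.py 15.7 8.6 | tail -n +50
```

```text
top -15 tip [230.5 202.4] wide [237.9 196.4]
top 0 tip [231.  198.4] wide [237.1 201.9]
top 10 tip [231.5 195.8] wide [236.5 205.4]
top 20 tip [232.  193.3] wide [235.7 208.9]
[208 181]
........................................
........................................
........................................
........................................
........................................
........................................
........................................
........................................
........................................
........................................
........................................
........................................
........................................
...####...............####..............
.########...........#######.............
##########......#.##########............
###########....###############..........
#############..################.........
############..#####################.....
############..#####################.....
############..#####################.....
###########...###.################......
.##########...###..###############......
..#########..####....#############......
......#####..####.......##########......
.........##..####...........#.####......
............####..............####......
............####..............####......
............####..............###.......
............####..............###.......
..............................###.......
..............................###.......
...#..........................##........
..#.....................................
..............................#.........
.........#..............................
..........#.............................
........................................
........................................
............................#...........
........................................
........................................
```

Emit:
step_arm(plan=[[[0,0,0,-0.007,0.001,0.001,155],[0,0,0,-0.014,0.002,0.001,155],[0,0,0,-0.021,0.003,0.002,155],[0,0,0,-0.028,0.004,0.002,155],[0,0,0,-0.04,0.006,0.004,155],[0,0,0,-0.055,0.008,0.006,155],[0,0,0,-0.07,0.01,0.02,155],[0,0,0,-0.07,0.01,0.06,155],[0,0,0,-0.07,0.01,0.1,120],[0,0,0,-0.07,0.01,0.14,120]]])

```text
clock: 57.43
position: [533.4, 147.0, 202.4]
ee_rot: [0.729, -0.052, 0.681, 0.049]
wrist_force: [0.5, -0.3, 0.1]
grip_width: 45.5
grasp_force: 0.0
```

Emit:
step_arm(plan=[[[0,0,71,-0.01,-0.02,0.04,60],[0,0,71,-0.01,-0.02,0.04,60],[0,0,71,-0.01,-0.02,0.04,60],[0,0,71,-0.01,-0.02,0.04,60],[0,0,71,-0.01,-0.02,0.04,60],[0,0,71,-0.01,-0.02,0.04,60],[0,0,71,-0.01,-0.02,0.04,60],[0,0,71,-0.01,-0.02,0.04,60],[0,0,71,-0.01,-0.02,0.04,60],[0,0,71,-0.01,-0.02,0.04,60]]])

```text
clock: 58.27
position: [523.2, 127.1, 242.7]
ee_rot: [0.674, 0.278, 0.631, -0.266]
wrist_force: [0.3, 1.4, 0.2]
grip_width: 65.0
grasp_force: 0.0
```

```bash
python3 chk.py; python3 -c "
from h import *
pose();s=snap('scene');print(proj(s,[613.4,85.9,44]))
m=cv2.cvtColor(s['img'],cv2.COLOR_RGB2HSV);w=(m[...,0]>105)&(m[...,0]<130)&(m[...,1]>120);w[:230]=0;w[290:]=0;w[:,:260]=0;w[:,310:]=0;v,u=np.where(w);print(u.mean(),v.mean(),u.min(),u.max(),v.min(),v.max())"
```

```text
70 [228.7 292.2] [221.  272.2]
26 [243.8 280.9] [237.4 260.5]
-26 [260.8 268.2] [255.9 247.3]
205 245
......................................................................
...................................................#####..............
..................................................#######.............
..................................................#######.............
.............................................##...#########...........
............................................#.....#####..##...........
.................................................#######.###..........
................................................############..........
................................................#############.........
.................................................###########.......#..
.................................................############.........
.................................................############.........
..................................................###########.........
..................................................###########.........
....
[... 3423 characters left out ...]
1] len 44.1 ang 170.1 w 8.865347202797087
blob 266 [199. 274.] px [215. 272.] [186. 275.] xy [441.5 187.1] [433.1 260.7] mid [437.3 223.9] len 74.1 ang 96.5 w 9.089559273007888
blob 249 [274. 290.] px [286. 280.] [264. 301.] xy [422.    6.8] [368.   60.6] mid [395.   33.7] len 76.2 ang 135.1 w 8.18928308611469
blob 658 [457. 301.] px [424. 294.] [472. 317.] xy [ 387.3 -342.9] [ 331.5 -463.9] mid [ 359.4 -403.4] len 133.2 ang -114.8 w 12.335036112486113
t 58.37 p [526.3 124.8 243.5] z [ 0.706  0.705 -0.059] y [ 0.707 -0.708 -0.001] yang -45.0 q [-0.48  0.6   2.33  1.86  1.45 -1.36] F [ 0.2  0.7 -0.4] w 65.8 g 0.0
[276.04567912 248.60031447]
277.5985401459854 253.05109489051094 271 284 245 260
```

All three pins now stand upright in their bays, with stub tips at (224,273), (243,260) and (258,247) in the scene image, and the bottle stands too. Next is the keeper bar.

Emit:
step_arm(plan=[[[0,0,55,0,-0.02,0.03,60],[0,0,55,0,-0.02,0.03,60],[0,0,55,0,-0.02,0.03,60],[0,0,55,0,-0.02,0.03,60],[0,0,55,0,-0.02,0.03,60],[0,0,55,0,-0.02,0.03,60],[0,0,55,0,-0.02,0.03,60],[0,0,55,0,-0.02,0.03,60],[0,0,55,0,-0.02,0.03,60],[0,0,55,0,-0.02,0.03,60]]])

```text
clock: 59.25
position: [524.5, 109.3, 273.1]
ee_rot: [0.468, 0.555, 0.441, -0.527]
wrist_force: [-0.7, -0.1, 0.2]
grip_width: 65.5
grasp_force: 0.0
```

Emit:
step_arm(plan=[[[-69.9,-12.3,0,-0.03,0,0,60],[-69.9,-12.3,0,-0.03,0,0,60],[-69.9,-12.3,0,-0.03,0,0,60],[-69.9,-12.3,0,-0.03,0,0,60],[-69.9,-12.3,0,-0.03,0,0,60],[-69.9,-12.3,0,-0.03,0,0,60],[-69.9,-12.3,0,-0.03,0,0,60],[-69.9,-12.3,0,-0.03,0,0,60],[-69.9,-12.3,0,-0.03,0,0,60],[-69.9,-12.3,0,-0.03,0,0,60]]])

```text
clock: 60.08
position: [492.7, 108.0, 273.3]
ee_rot: [0.639, 0.758, 0.087, -0.103]
wrist_force: [-0.3, 1.0, -0.3]
grip_width: 65.4
grasp_force: 0.0
```

```bash
python3 -c "
from h import *
q,R=pose();z=R[:,2];t=np.cross(z,[0,0,-1.]);print('untilt deg',np.degrees(np.arcsin(np.linalg.norm(t)))*t/np.linalg.norm(t))
S=snap('scene');
for p in((224,273.5),(243.2,260.5),(258.3,247.5)):
  X=ray(S,*p,102)[:2]-[625,163]; print('stub stand x,y',X@[.99,-.141],X@[.141,.99])
t=snap('top');pin(t,150,1000,12,(176,300,255,310))"
```

```text
t 60.08 p [492.7 108.  273.3] z [-0.045  0.263 -0.964] y [0.986 0.169 0.001] yang 9.8 q [-0.09  0.3   1.56  0.27  1.36 -0.33] F [-0.3  1.  -0.3] w 65.4 g 0.0
untilt deg [-15.26638485  -2.58984144  -0.        ]
stub stand x,y -7.185932316933416 67.04907024213732
stub stand x,y -8.918343394504667 16.47928020805882
stub stand x,y -4.236510384772128 -29.650194862437843
blob 393 [200. 291.] px [203. 276.] [197. 310.] xy [431.3 217.3] [345.7 231. ] mid [388.5 224.2] len 86.7 ang 170.9 w 11.32442190511512
blob 351 [272. 301.] px [273. 285.] [270. 318.] xy [408.   38.2] [325.1  45.2] mid [366.5  41.7] len 83.2 ang 175.1 w 10.532503912520708
```

Emit:
step_arm(plan=[[[-15.3,-2.6,0,-0.046,0.033,-0.1,100],[-15.3,-2.6,0,-0.046,0.033,-0.1,100],[-15.3,-2.6,0,-0.046,0.033,-0.1,100],[-15.3,-2.6,0,-0.046,0.033,-0.1,100],[-15.3,-2.6,0,-0.046,0.033,-0.1,100],[-15.3,-2.6,0,-0.046,0.033,-0.1,100]]])

```text
clock: 60.68
position: [448.6, 139.4, 173.1]
ee_rot: [0.645, 0.764, 0.0, -0.002]
wrist_force: [0.5, -0.0, -0.1]
grip_width: 51.6
grasp_force: 0.0
```

Emit:
step_arm(plan=[[[0,0,-3.3,0,0,-0.05,100],[0,0,-3.3,0,0,-0.05,100],[0,0,-3.3,0,0,-0.05,100],[0,0,-3.3,0,0,-0.05,100]]])

```text
clock: 61.02
position: [449.4, 139.1, 123.8]
ee_rot: [0.666, 0.746, -0.0, -0.001]
wrist_force: [-0.0, -0.3, -0.2]
grip_width: 52.2
grasp_force: 0.0
```

```bash
python3 -c "
from h import *
q,R=pose();s=snap('wrist','w9.png')
m=cv2.cvtColor(s['img'],cv2.COLOR_RGB2HSV);w=(m[...,1]<50)&(m[...,2]>120)
for r in range(0,300,10):
  c=np.where(w[r])[0]
  if len(c): print(r,[(int(x[0]),int(x[-1]),ray(s,(x[0]+x[-1])/2,r,12)[:2].round(1)) for x in np.split(c,np.where(np.diff(c)>2)[0]+1) if 12<len(x)<120])
print('keep',proj(s,[446.5,146,12]),proj(s,[433.5,260,12]))"; python3 chk.py | tail -8
```

```text
t 61.02 p [449.4 139.1 123.8] z [-0.002  0.001 -1.   ] y [ 0.994  0.112 -0.002] yang 6.4 q [0.14 0.4  1.85 0.   0.9  0.02] F [-0.  -0.3 -0.2] w 52.2 g 0.0
0 [(0, 85, array([259.4, 257.1]))]
10 [(0, 86, array([258.9, 251.3]))]
20 [(0, 87, array([258.5, 245.5]))]
30 [(0, 88, array([258. , 239.6])), (541, 560, array([587.6, 277. ]))]
40 [(0, 88, array([257.1, 233.5])), (294, 323, array([431. , 253.3])), (537, 588, array([597.5, 272.2]))]
50 [(0, 89, array([256.6, 227.4])), (511, 583, array([589.3, 265.2]))]
60 [(0, 90, array([256.1, 221.2])), (294, 323, array([432.3, 241.2])), (517, 578, array([591.7, 259.3])), (587, 603, array([623.3, 262.9]))]
70 [(0, 91, array([255.5, 214.9])), (294, 323, array([432.9, 235. ])), (550, 579, array([605.2, 254.6]))]
80 [(0, 92, array([255. , 208.4])), (294, 323, array([433.6, 228.7]))]
90 [(0, 93, array([254.4, 201.8])), (295, 323, array([434.6, 222.3]))]
100 [(0, 94, array([253.8, 195.2])), (295, 323, array([435.3, 215.8]))]
110 [(0, 95, array([253.3, 188.4])), (295, 323, array([436.1, 209.2]))]
120 [(0, 41, array([233.2, 179.2])), (295, 322, array([43
[... 1556 characters left out ...]
061940395
blob 154 [193. 197.] px [201. 196.] [186. 196.] xy [634.5 226.4] [634.4 264.9] mid [634.5 245.7] len 38.5 ang 90.2 w 10.266666666666667
blob 151 [184. 214.] px [185. 206.] [182. 223.] xy [609.  266.3] [566.  273.8] mid [587.5 270. ] len 43.6 ang 170.1 w 8.850018668687804
blob 370 [256. 267.] px [276. 265.] [235. 269.] xy [459.6  30.8] [447.6 135.7] mid [453.6  83.3] len 105.6 ang 96.5 w 8.887247739298623
blob 658 [457. 301.] px [424. 294.] [472. 317.] xy [ 387.3 -342.9] [ 331.5 -464. ] mid [ 359.4 -403.5] len 133.4 ang -114.8 w 12.321084827895575
blob 212 [223. 307.] px [222. 298.] [222. 317.] xy [375.7 166.2] [328.4 165.3] mid [352.1 165.8] len 47.3 ang -178.9 w 11.157894736842104
```

Emit:
step_arm(plan=[[[0,0,0,-0.004,0.0015,-0.04,100],[0,0,0,-0.004,0.0015,-0.07,100],[0,0,0,-0.004,0.0015,-0.09,100],[0,0,0,-0.004,0.0015,-0.0965,100],[0,0,0,-0.004,0.0015,-0.0965,100]]])

```text
clock: 61.58
position: [444.7, 141.2, 26.2]
ee_rot: [0.666, 0.746, -0.001, -0.001]
wrist_force: [-0.1, 0.1, 1.2]
grip_width: 52.2
grasp_force: 0.0
```

Emit:
step_arm(plan=[[[0,0,0,0,0,0,255],[0,0,0,0,0,0,255],[0,0,0,0,0,0,255],[0,0,0,0,0,0,255],[0,0,0,0,0,0,255],[0,0,0,0,0,0,255]]])

```text
clock: 62.08
position: [446.0, 141.4, 28.4]
ee_rot: [0.666, 0.746, 0.001, 0.0]
wrist_force: [-0.6, -0.5, 6.3]
grip_width: 18.0
grasp_force: 58.7
```

```bash
python3 -c "
from h import *
pose()"
```

```text
t 62.08 p [446.  141.4  28.4] z [ 0.002  0.001 -1.   ] y [0.994 0.113 0.002] yang 6.5 q [0.14 0.56 1.93 0.   0.64 0.03] F [-0.6 -0.5  6.3] w 18.0 g 58.7
```

Emit:
step_arm(plan=[[[0,0,0,0,0,0.04,255],[0,0,0,0,0,0.08,255],[0,0,0,0,0,0.1,255],[0,0,-14.6,0.04,0.01,0.1,255],[0,0,-14.6,0.08,0.02,0.1,255],[0,0,-14.6,0.11,0.0254,0.1,255],[0,0,-14.6,0.1225,0.0254,0.1,255],[0,0,-14.6,0.1225,0.0254,0.1,255],[0,0,-14.6,0.1225,0.0254,0.1,255]]])

```text
clock: 62.83
position: [567.3, 166.5, 126.9]
ee_rot: [0.755, 0.655, -0.0, -0.001]
wrist_force: [-0.9, -0.5, -1.7]
grip_width: 17.5
grasp_force: 59.6
```

```bash
cat > bar.py <<'E'
from h import *
q,R=pose();s=snap('wrist','bar.png')
z=q['position'][2]-22+6
m=cv2.cvtColor(s['img'],cv2.COLOR_RGB2HSV);w=(m[...,1]<50)&(m[...,2]>110)
for r in range(0,260,20):
  c=np.where(w[r])[0]
  if len(c): print(r,[(int(x[0]),int(x[-1]),ray(s,(x[0]+x[-1])/2,r,z)[:2].round(1)) for x in np.split(c,np.where(np.diff(c)>2)[0]+1) if 12<len(x)<120])
t=snap('scene')
o=np.array([571.3,171.]);e=np.array([.99,-.141]);f=np.array([.141,.99])
zz=q['position'][2]-22.4+0
print('zbar~',zz)
for n in('scene','top'):
  t=snap(n); m=cv2.cvtColor(t['img'],cv2.COLOR_RGB2HSV)
  a,b=[proj(t,[*(o+k*f),zz+6]) for k in(115,-115)];print(n,'pred ends',a.round(1),b.round(1))
E
python3 bar.py; python3 -c "
from h import *
t=snap('top');pin(t,100,1300,58+55,(160,300,180,290))"
```

```text
t 62.83 p [567.3 166.5 126.9] z [-0.001  0.001 -1.   ] y [ 0.99  -0.141 -0.001] yang -8.1 q [0.16 0.58 1.5  0.   1.06 0.3 ] F [-0.9 -0.5 -1.7] w 17.5 g 59.6
0 [(288, 340, array([581.9, 278.3]))]
20 [(289, 340, array([581.1, 271.7]))]
40 [(290, 339, array([580.2, 264.8]))]
60 [(285, 355, array([581.3, 257.5]))]
80 [(290, 350, array([580.3, 250.1])), (403, 426, array([617.9, 244.8]))]
100 [(291, 338, array([577. , 242.9])), (388, 403, array([609.9, 238.2])), (414, 440, array([622.6, 236.4]))]
120 [(291, 338, array([575.9, 235. ])), (388, 407, array([610.2, 230.1])), (416, 435, array([621.7, 228.5]))]
140 [(292, 337, array([574.8, 226.9]))]
160 [(292, 336, array([573.3, 218.4]))]
180 [(293, 336, array([572.3, 209.6])), (381, 410, array([607.7, 204.6]))]
200 [(293, 336, array([571. , 200.4])), (380, 398, array([604.2, 195.7])), (414, 427, array([618.2, 193.8]))]
220 [(294, 335, array([569.7, 190.9])), (382, 395, array([603.3, 186.2])), (400, 427, array([614.7, 184.6]))]
240 [(294, 335, array([568.2, 181. ]))]
zbar~ 104.5237507813865
scene pred ends [216.7 299.8] [300.2 237.5]
top pred ends [166.5 211.5] [262.4 225.6]
blob 137 [233. 200.] px [240. 200.] [226. 200.] xy [616.5 110.8] [616.4 143.9] mid [616.5 127.3] len 33.2 ang 90.2 w 9.785714285714286
blob 423 [244. 224.] px [220. 225.] [263. 226.] xy [557.1 157.3] [554.7  55.4] mid [555.9 106.3] len 101.9 ang -91.4 w 9.79156533246067
```

Emit:
step_arm(plan=[[[0,0,0,0.001,0,-0.025,255],[0,0,0,0.001,0,-0.045,255],[0,0,0,0.001,0,-0.055,255],[0,0,0,0.001,0,-0.055,255]]])

```text
clock: 63.42
position: [566.6, 166.4, 69.5]
ee_rot: [0.755, 0.655, -0.002, -0.002]
wrist_force: [-0.0, -0.6, -1.0]
grip_width: 17.6
grasp_force: 59.5
```

```bash
python3 bar.py | sed -n '1,11p'; python3 chk.py | tail -8
```

```text
t 63.42 p [566.6 166.4  69.5] z [-0.006  0.    -1.   ] y [ 0.99  -0.141 -0.006] yang -8.1 q [0.16 0.66 1.55 0.   0.94 0.3 ] F [-0.  -0.6 -1. ] w 17.6 g 59.5
0 [(288, 340, array([581.1, 278.1]))]
20 [(289, 339, array([580.2, 271.5]))]
40 [(275, 374, array([583.2, 264.1]))]
60 [(275, 373, array([582.1, 257. ]))]
80 [(290, 338, array([577.2, 250.3])), (402, 431, array([617.9, 244.5])), (434, 504, array([638.7, 241.5]))]
100 [(291, 338, array([576.3, 242.7])), (428, 451, array([626.8, 235.5])), (479, 526, array([652.2, 231.9]))]
120 [(291, 337, array([575. , 234.9])), (427, 449, array([626. , 227.6])), (477, 523, array([651.5, 224. ]))]
140 [(292, 337, array([574. , 226.7])), (437, 489, array([636.3, 217.9]))]
160 [(292, 336, array([572.6, 218.2]))]
180 [(293, 336, array([571.6, 209.4]))]
.....##...............#####...################........................
.......................###...################.........................
........................#...###############...........................
.......................###################............................
blob 794 [373. 159.] px [366. 109.] [386. 188.] xy [ 864.8 -199.6] [ 656.1 -249.1] mid [ 760.4 -224.3] len 214.6 ang -166.7 w 9.684984050712378
blob 390 [247. 224.] px [265. 225.] [225. 225.] xy [560.6  61. ] [560.2 163.3] mid [560.4 112.2] len 102.3 ang 90.2 w 9.75
blob 221 [213. 236.] px [212. 227.] [212. 245.] xy [555.  195.2] [509.1 194.2] mid [532.1 194.7] len 45.9 ang -178.8 w 12.277777777777779
blob 655 [457. 301.] px [424. 294.] [472. 316.] xy [ 386.2 -342.8] [ 331.9 -463.7] mid [ 359.1 -403.2] len 132.5 ang -114.2 w 12.346959085925194
```

```bash
python3 -c "
from h import *
q,R=pose();s=snap('wrist');zb=q['position'][2]-28.4+12
m=cv2.cvtColor(s['img'],cv2.COLOR_RGB2HSV);w=(m[...,1]<50)&(m[...,2]>110)
for r in range(30,76,5):
  c=np.where(w[r])[0]; print(r,[(int(x[0]),int(x[-1])) for x in np.split(c,np.where(np.diff(c)>1)[0]+1) if len(x)>3 and 240<x[0]<420])
for r in(45,55):
  a=ray(s,275,r,44)[:2];b=ray(s,374,r,44)[:2]; print('cradle edges',a,b,np.linalg.norm(b-a),(a+b)/2)
  c=ray(s,314,r,zb)[:2];print('bar',c,'width',np.linalg.norm(ray(s,289,r,zb)-ray(s,339,r,zb)), 'x diff stand',(c-(a+b)/2)@[.99,-.141])
"
```

```text
t 63.72 p [569.1 166.7  72.9] z [ 0.001  0.001 -1.   ] y [ 0.99  -0.141  0.001] yang -8.1 q [0.16 0.65 1.54 0.   0.94 0.3 ] F [ 0.8  0.2 -1.1] w 17.4 g 59.5
30 [(269, 283), (289, 339), (354, 367)]
35 [(269, 366)]
40 [(269, 366)]
45 [(270, 366)]
50 [(270, 366)]
55 [(270, 366)]
60 [(270, 365)]
65 [(270, 365)]
70 [(272, 364)]
75 [(279, 356)]
cradle edges [565.43521708 267.68528541] [607.31340812 261.74297495] 42.29768241948679 [586.3743126  264.71413018]
bar [581.67148117 263.42372992] width 19.580773333299373 x diff stand -4.473856681707431
cradle edges [564.74047167 263.83711781] [606.98099054 257.84244095] 42.663773683817936 [585.86073111 260.83977938]
bar [581.16544636 259.87742739] width 19.750238468853176 x diff stand -4.512640270823638
```

Emit:
step_arm(plan=[[[0,0,0,0,0,-0.005,255],[0,0,0,0,0,-0.01,255],[0,0,0,0,0,-0.013,255],[0,0,0,0,0,-0.013,255],[0,0,0,0,0,-0.013,255]]])

```text
clock: 64.18
position: [568.5, 166.7, 58.6]
ee_rot: [0.755, 0.655, 0.0, -0.001]
wrist_force: [0.3, 1.0, 0.6]
grip_width: 17.5
grasp_force: 59.5
```

```bash
python3 -c "
from h import *
pose()"
```

```text
t 64.18 p [568.5 166.7  58.6] z [-0.001  0.001 -1.   ] y [ 0.99  -0.141 -0.001] yang -8.1 q [0.16 0.67 1.55 0.   0.91 0.3 ] F [0.3 1.  0.6] w 17.5 g 59.5
```

Emit:
step_arm(plan=[[[0,0,0,0,0,-0.0005,195],[0,0,0,0,0,-0.0005,190],[0,0,0,0,0,-0.0005,182],[0,0,0,0,0,-0.0005,175],[0,0,0,0,0,-0.0005,172],[0,0,0,0,0,-0.0005,172]]])

```text
clock: 64.68
position: [569.2, 166.7, 58.7]
ee_rot: [0.755, 0.655, 0.001, -0.0]
wrist_force: [0.5, -0.2, 5.8]
grip_width: 28.1
grasp_force: 0.0
```

```bash
python3 -c "
from h import *
pose()"
```

```text
t 64.68 p [569.2 166.7  58.7] z [ 0.001  0.001 -1.   ] y [ 0.99  -0.141  0.001] yang -8.1 q [0.16 0.67 1.55 0.   0.91 0.3 ] F [ 0.5 -0.2  5.8] w 28.1 g 0.0
```

Emit:
step_arm(plan=[[[0,0,0,0,0,0.006,172],[0,0,0,0,0,0.014,172],[0,0,0,0,0,0.025,172],[0,0,0,0,0,0.05,172],[0,0,0,0,0,0.09,172],[0,0,0,0,0,0.13,172],[0,0,0,-0.04,-0.04,0.15,172],[0,0,0,-0.07,-0.08,0.17,172],[0,0,0,-0.1,-0.12,0.19,172],[0,0,0,-0.1,-0.16,0.2,172]]])

```text
clock: 65.52
position: [477.3, 40.7, 247.7]
ee_rot: [0.755, 0.656, -0.0, -0.001]
wrist_force: [1.0, -0.2, 0.3]
grip_width: 27.9
grasp_force: 0.0
```

Emit:
step_arm(plan=[[[0,0,0,-0.03,-0.2,0,172],[0,0,0,-0.03,-0.2,0,172],[0,0,0,-0.03,-0.2,0,172],[0,0,0,-0.03,-0.2,0,172],[0,0,0,-0.03,-0.2,0,172],[0,0,0,-0.03,-0.2,0,172],[0,0,0,-0.03,-0.2,0,172]]])

```text
clock: 66.1
position: [449.3, -161.0, 246.5]
ee_rot: [0.757, 0.654, -0.0, -0.001]
wrist_force: [0.6, 0.5, -0.1]
grip_width: 27.6
grasp_force: 0.0
```

```bash
python3 chk.py; python3 -c "
from h import *
pose()
t=snap('top');pin(t,100,1500,42,(160,300,180,250))
a=ray(t,182.5,214,44);s=snap('scene');c=np.array([571.3,171.]);f=np.array([.141,.99])
for n,v in(('top',t),('scene',s)): print(n,[proj(v,[*(c+k*f),42]).round(1) for k in(115,0,-115)])
m=cv2.cvtColor(t['img'],cv2.COLOR_RGB2HSV);w=((m[...,1]<45)&(m[...,2]>120))[200:238,165:275];print('165 200');print('\n'.join(''.join('#' if x else '.' for x in r) for r in w))
m=cv2.cvtColor(t['img'],cv2.COLOR_RGB2HSV);h=t['img'].astype(int);k=(h[...,0]>110)&(h[...,1]<60)&(h[...,2]<60);k[:120]=0;k[180:]=0;k[:,:290]=0;k[:,350:]=0;v,u=np.where(k);print('can',u.mean(),v.mean())
"
```

```text
70 [228.7 292.2] [221.  272.2]
26 [243.8 280.9] [237.4 260.5]
-26 [260.8 268.2] [255.9 247.3]
205 245
......................................................................
...................................................#####..............
..................................................#######.............
..................................................#######.............
.............................................##...#########...........
............................................#.....#########...........
.................................................#######.###..........
................................................############..........
................................................#############.........
.................................................###########.......#..
.................................................############.........
.................................................############.........
..................................................###########.........
..................................................###########.........
....
[... 8023 characters left out ...]
................................................................................#########..............
.......................................................................................########...............
...........................................................................................####...............
..............................................................................................................
..............................................................................................................
..............................................................................................................
can 329.01702127659576 151.05531914893618
```

```bash
python3 -c "
from workcell import arm
print(arm.job_done())"
```

```text
the job is handed in; nothing more can be done
None
```

I handed the job in: all three pins and the bottle stand upright in their own bays, the keeper bar lies flat in both cradles, and the oil can was never touched. The last camera pictures showed this, but handing in returned no verdict.

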